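# Load and lock the polishing pot

### The job

Put the square nuts lying about the bench into the aluminium cup with the others, then tip the whole cupful into the polishing pot (add any nut that misses) and stand the empty cup upright back on the bench. Shut the pot's lid and turn its knob clockwise until the clutch clicks once: stop at that first click. Leave the other things on the bench alone.

Things in the scene. Friction and masses are not known exactly. Their poses are not given: they have to be found in the camera images.
- pot: Polishing pot, fixed to the bench: a round open steel pot, 120 mm outside, 112 mm inside, rim 80 mm above the bench, on a flat rubber foot 140 mm wide. Origin at the centre of its foot; its +x axis points level from the pot's axis to the lid hinge, its z axis up.
- pot_in (a point): Centre of the pot's inner floor, 6 mm above the bench.
- pot_rim (a point): Centre of the pot's mouth, 80 mm above the bench.
- lid (a joint): Angle of the pot's aluminium lid (rad): 0 shut, growing as it opens upward and back; it starts standing open a little beyond upright (1.6 to 1.8; limit 1.95). The hinge is stiff, so the lid stays where it is left; pushing it takes 1 to 4 N at its free edge. The lid is a disc 123 mm across, 7 mm thick at the edge and 10 mm in the middle, its centre 70 mm from the hinge line; the knob sits on its outer face (upward when shut, facing away from the pot's mouth when open).
- lid_hinge (a point): Middle of the lid's hinge line, 70 mm from the pot's axis and 81 mm above the bench. The frame is the lid's: -x points from the hinge to the lid's free edge, z out of the lid's outer face, y along the hinge.
- lid_tab (a point): Middle of the outer half of the finger tab on the lid's free edge, 145 mm from the hinge line; the tab is 22 mm wide, 6 mm thick and stands 20 mm out from the disc.
- knob_grip (a point): Middle of the black bar knob at the lid's centre, on its axis, 28 mm above the middle of the lid's outer face (38 mm above its underside). The bar is 46 mm long (its x axis), 14 mm thick (its y axis) and 30 mm high (its z axis, from 18 mm below to 12 mm above this point), over a flat round collar 52 mm wide and 6 mm high. With the lid shut this point is 119 mm above the bench. The frame turns with the knob.
- lock (a joint): Turn of the lid's locking spindle (rad), growing as the knob is turned clockwise seen from above; it starts between 0.05 and 0.55 and comes up against its stop at 0.90, fully locked. It turns with the knob, against an even drag of 0.20 N m. The knob's whole turn is lock plus clutch, 0.8 to 1.4 rad to the first click.
- clutch (a joint): Slip of the knob past the spindle in its torque clutch (rad), clockwise positive. It stays near 0 while the spindle turns; with the spindle at its stop the torque jumps to about 0.4 N m, then fades to about 0.15 at 0.25 of slip, the crest of the clutch tooth: that is the click, and from there the knob runs on easily to its next notch at 0.5. A second click would follow at 0.75.
- cup: Aluminium pouring cup, no handle, 120 g, smooth. Flat upright sides 58 mm apart outside (along y), upright back; the front wall (+x) leans out 38 degrees as a wide spout. Origin on the underside, z up. Floor 4 mm thick, x = -30 to +24 mm; sides and back 60 mm high, 3 mm thick; sides full height from x = -30 to +37 mm. Balances near x = 8 mm. Starts upright on the bench holding three nuts.
- cup_lip (a point): Middle of the cup's pouring lip, in the cup's frame at x = 70, z = 58 mm. The nuts slide out over it once the spout wall slopes down by some 25 degrees, that is once the cup is tipped by 75 to 85 degrees.
- nut1: A steel square nut, 18 x 18 mm, 10 mm thick, with rounded edges and a hole; 20 g. Origin at the centre of its underside as it lies flat, z through the hole, x and y square to its flat sides. Starts in the cup.
- nut2: A steel square nut, 18 x 18 mm, 10 mm thick, with rounded edges and a hole; 20 g. Origin at the centre of its underside as it lies flat, z through the hole, x and y square to its flat sides. Starts in the cup.
- nut3: A steel square nut, 18 x 18 mm, 10 mm thick, with rounded edges and a hole; 20 g. Origin at the centre of its underside as it lies flat, z through the hole, x and y square to its flat sides. Starts in the cup.
- stray1: A steel square nut, 18 x 18 mm, 10 mm thick, with rounded edges and a hole; 20 g. Origin at the centre of its underside as it lies flat, z through the hole, x and y square to its flat sides. Starts flat on the bench, outside the cup; may be absent.
- stray2: A steel square nut, 18 x 18 mm, 10 mm thick, with rounded edges and a hole; 20 g. Origin at the centre of its underside as it lies flat, z through the hole, x and y square to its flat sides. Starts flat on the bench, outside the cup; may be absent.
- stray3: A steel square nut, 18 x 18 mm, 10 mm thick, with rounded edges and a hole; 20 g. Origin at the centre of its underside as it lies flat, z through the hole, x and y square to its flat sides. Starts flat on the bench, outside the cup; may be absent.
- stray4: A steel square nut, 18 x 18 mm, 10 mm thick, with rounded edges and a hole; 20 g. Origin at the centre of its underside as it lies flat, z through the hole, x and y square to its flat sides. Starts flat on the bench, outside the cup; may be absent.
- radio_box: Bystander, loose: radio receiver, a flat black box 38 x 61 x 17 mm; origin at the centre of its underside. Leave it alone.
- black_sleeve: Bystander, loose: speed controller, a flat block in black shrink sleeve, 18 x 62 x 12 mm; origin at the centre of its underside. Leave it alone.
There are look-alikes about, which are no part of the job. What is shaped like the cup but purple is not meant. There is more than one size of the pot; the job needs the larger.

How it is judged:
By the outcome, as a careful person would: the job done as asked, in the order asked, and still so for the second after the job is handed in, with the robot touching nothing.
Of stray1, stray2, stray3, stray4 only 2 to 4 are there at a start; the rules pass over those that are not, and their reading is None.
At some moment in a run one of stray1, stray2, stray3, stray4 may be knocked a few centimetres aside while the robot is not near it.
It also fails if it takes over 210 s, if anything falls off the work surface, if the arm or the gripper's body presses on something with over 40 N, if the wrist force passes 120 N, or if a joint passes its speed limit or range.

### The arm

A 7-joint arm with a two-finger parallel gripper is mounted at the origin on a cart in front of the work surface, level with it; the furniture and walls round the work are solid. World frame = base frame: x ahead of the robot, y to its left, z up, the work surface at z = 0. Lengths are in m, angles in degrees, forces in N, time in s.
With the tool pointing down it reaches from about 0.425 to 0.875 m from the base axis. Payload 4.7 kg.
Tool frame: the origin (TCP) lies midway between the tips of the shut fingers; the grasp point (between the pads) lies 19 mm behind it; z points along the fingers, y is the line along which they close (so a half turn about z gives the same grasp; the last joint's range is limited). The gripper opens to 87 mm and grips with 3 to 60 N. Pads are 19 mm wide; open, the fingers measure 117 mm over their backs; the gripper's body (75 mm by 190 mm) begins 51 mm behind the grasp point.
Start: joints at [70.709, 18.392, -4.016, 83.108, 1.295, 78.541, -3.26], TCP at [0.223, -0.61, 0.223] pointing down, gripper open.
Joint ranges: [-163.93, 163.93], [-17.29, 119.83], [-79.2, 71.16], [3.27, 140.29], [-89.18, 269.18], [5.43, 117.66], [-154.24, 154.24]. Speed limits (degrees/s): [147.25, 147.25, 180, 180, 180, 180, 180].

### API

Orientations are given as [roll, pitch, yaw] about the fixed x, y, z axes, in that order (R = Rz(yaw) Ry(pitch) Rx(roll)).
In Python, from cell import env, viewer, boxes_of, masks_of gives the robot as it stands. The module is installed in compiled form; this text tells all that it offers.
- The arm moves only by the tool apply_moves, never from a script. Its argument "moves" is a list of rows, each a list of 7 numbers: the shift along the tool's x, y, z scaled (see below), then the turn, a rotation vector about the tool's x, y, z scaled (see below), then the opening, from 0 (shut) to 1 (fully open). A call has 1 to 20 rows; each row is the pose to reach, as a shift and turn from the pose commanded when the call began, along the tool's axes at that moment; what a row does not reach only later rows make up. The controller multiplies each number of a shift by 0.2 m and each number of a turn by 1.5 rad. A row lasts 1/10 s, in which the tool goes at most 50 mm and 8.59 degrees, less where a joint would pass 70% of its speed; a pose out of reach is approached as far as the arm can. A call with a number of a shift or a turn outside -1 to 1 is refused whole. A call with a gripper value outside its range is refused whole. The fingers move at their own pace and stop on an object; "grip_force" is the grip in N (left out, the last holds). Time passes only in rows, so rows that repeat a pose let the fingers close. It gives the time, the measured TCP pose, the force, the opening and the grip force at its end, in the units of the state.
- env.get_obs(): the state, without advancing time (a new reading comes with each control period).
- viewer.read_camera(name): name is "scene" or "top" or "wrist"; returns the picture (400x640x3 uint8, red, green, blue); there is no depth.
- viewer.get_calibration(name): a dict with "fov_y" (degrees; the focal length in pixels is half the picture's height over the tangent of half this angle, whatever the lens; pixels are square), "cx", "cy" (the principal point, pixels), "position" and "orientation" of the camera in the world. Camera axes: x right, y up, looking along -z (the intrinsics and any distortion apply to the point x, -y, -z); pixel columns grow to the right and rows downward; lengths in m; the calibration is good to about 2 mm. A picture is of the moment at which its call begins: read the wrist's pose just before it. get_calibration takes no time and is no camera call; for the wrist camera it gives the pose at the moment of the call.
- env.sign_off(): hands the job in; it is judged then, once.
Trained networks look in the newest picture that a camera, given by its name, has taken for a name from the list of things; names that differ only in an ending like _2 or _b are one class to them, and where a whole thing is asked for, a point or a joint stands for the part that bears it (a point fixed in the world has none). Each returns a list of dicts, best first, with "conf" (0 to 1); they miss things now and then, are a little off and sometimes report something else, mostly with a low value. They report only what shows in the picture. A call takes as long as a camera call. They do not tell look-alikes from the thing itself.
- boxes_of(camera, target): "location" ([column, row] in pixels, amid what is visible of it).
- masks_of(camera, target): "pixels" (400x640 bool, what is visible of it) and "location" ([column, row] in pixels, amid what is visible of it).
The state is a dict: "time_s": time; "qpos": joint angles; "joint_velocities": joint speeds; "effort": joint torques, N m; "tool_pos": TCP position; "tool_rot": TCP orientation; "force": force on the tool from outside, world axes, zero at the start; "wrist_torque": the same for the moment, N m; "grip_width": finger opening in m; "grasp_force": force on a finger pad.
Only numpy, scipy, OpenCV 4.12 (cv2) and the standard library are available. Lean on these libraries where they do the work, as an engineer would, in place of code of your own. Each camera call takes 0.05 s, during which the arm holds its last target. There are 200 camera calls.

## Working session

There is one attempt and no reset: what is moved stays moved. The work goes in short steps, Python scripts to look and compute and a tool call to move; the robot and the scene stay as the last step left them, time stands still between calls to the robot, and variables do not carry over. Pictures are saved under pics/ and viewed, at most 14 in all, crops included, and the job is handed in when it is done.

Besides the shell and the picture viewer there is one more tool, called as name(argument=value, ...) on one line, values as JSON. apply_moves: Moves the arm, as the interface text tells. Shifts and turns lie within -1 to 1; 1 stands for 0.2 m of shift or 1.5 rad of turn. Its arguments: {"type":"object","properties":{"moves":{"type":"array","items":{"type":"array","items":{"type":"number","minimum":-1,"maximum":1}}},"grip_force":{"type":"number"}},"required":["moves"]}

```bash
mkdir -p pics; cat > h.py <<'E'
import numpy as np, cv2
from scipy.spatial.transform import Rotation as R
from cell import env, viewer, boxes_of, masks_of
def cal(n):
    c=viewer.get_calibration(n); return c
def rot(o):
    o=np.array(o,float)
    if o.shape==(3,3): return o
    if o.shape==(4,): return None
    return R.from_euler('xyz',o,degrees=True).as_matrix()
def ray(c,px):
    f=200/np.tan(np.radians(c['fov_y'])/2)
    d=np.array([(px[0]-c['cx'])/f,-(px[1]-c['cy'])/f,-1.]); return np.array(c['position']),rot(c['orientation'])@d
def atz(c,px,z):
    p,d=ray(c,px); return p+d*(z-p[2])/d[2]
def proj(c,P):
    f=200/np.tan(np.radians(c['fov_y'])/2)
    q=rot(c['orientation']).T@(np.array(P)-np.array(c['position'])); return np.array([c['cx']+f*q[0]/-q[2],c['cy']-f*q[1]/-q[2]])
def tri(obs):
    A=np.zeros((3,3));b=np.zeros(3)
    for c,px in obs:
        p,d=ray(c,px);d=d/np.linalg.norm(d);M=np.eye(3)-np.outer(d,d);A+=M;b+=M@p
    return np.linalg.solve(A,b)
E
python3 - <<'E'
from h import *
for n in ['scene','top','wrist']:
    im=viewer.read_camera(n); cv2.imwrite(f'pics/{n}0.png',im[...,::-1]); print(n,cal(n))
    for t in ['pot','cup','stray1','lid_tab','knob_grip','radio_box','black_sleeve']:
        print(t,[(np.round(b['location']).tolist(),round(b['conf'],2)) for b in boxes_of(n,t)])
print(env.get_obs())
E
```

```text
scene {'fov_y': 48.71422333239743, 'cx': 325.6249165977736, 'cy': 207.29962053564526, 'position': array([-0.00761635,  0.86222735,  0.91683537]), 'orientation': array([ 5.14065201e+01, -7.92939924e-02, -1.46304369e+02])}
pot [([207.0, 253.0], 0.93), ([298.0, 239.0], 0.69), ([391.0, 212.0], 0.37)]
cup [([391.0, 209.0], 0.94), ([346.0, 193.0], 0.92), ([381.0, 238.0], 0.9)]
stray1 [([292.0, 208.0], 0.64), ([304.0, 326.0], 0.52), ([259.0, 294.0], 0.44)]
lid_tab [([291.0, 207.0], 0.74), ([204.0, 242.0], 0.65)]
knob_grip [([204.0, 237.0], 0.49)]
radio_box [([255.0, 243.0], 0.66), ([334.0, 182.0], 0.61)]
black_sleeve [([298.0, 241.0], 0.48)]
top {'fov_y': 53.47813176721432, 'cx': 320.06626225636165, 'cy': 203.94929634878494, 'position': array([0.43708658, 0.00360522, 1.14653922]), 'orientation': array([  6.67919345,  -0.36294694, -91.38163901])}
pot [([265.0, 213.0], 0.93), ([214.0, 135.0], 0.77)]
cup [([330.0, 268.0], 0.97), ([376.0, 257.0], 0.8), ([366.0, 198.0], 0.72)]
stray1 [([211.0, 209.0], 0.58), ([204.0, 260.0], 0.51), ([434.0, 258.0], 0.5), ([266.0, 214.0], 0.23)]
lid_tab [([209.0,
[... 496 characters left out ...]
me_s': 1.2, 'qpos': array([70.70814715, 18.39173667, -4.01586893, 83.10534939,  1.29497274,
       78.54308683, -3.26190713]), 'joint_velocities': array([ 0.00804186,  0.12218613, -0.07551035,  0.01518181, -0.03064555,
        0.08090994, -0.07638234]), 'effort': array([ 7.36676739e-04, -4.91109431e+01, -4.02812921e-01, -3.12769639e+01,
       -6.37207087e-02,  3.36893345e-02,  1.94318034e-05]), 'tool_pos': array([ 0.22335435, -0.61044667,  0.22260794]), 'tool_rot': array([1.79995043e+02, 2.78784213e-03, 2.00984683e+01]), 'force': array([-0.04538734, -0.14977373,  0.88689746]), 'wrist_torque': array([0.04913594, 0.00067   , 0.01655864]), 'grasp_force': 0.0, 'grip_width': 0.08708876810889535}
```

View pics/top0.png

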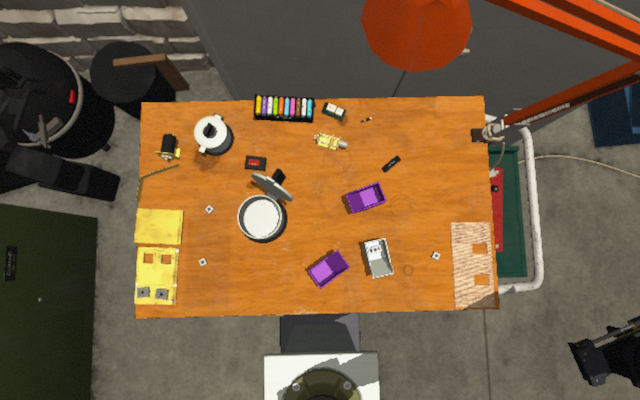

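View pics/scene0.png

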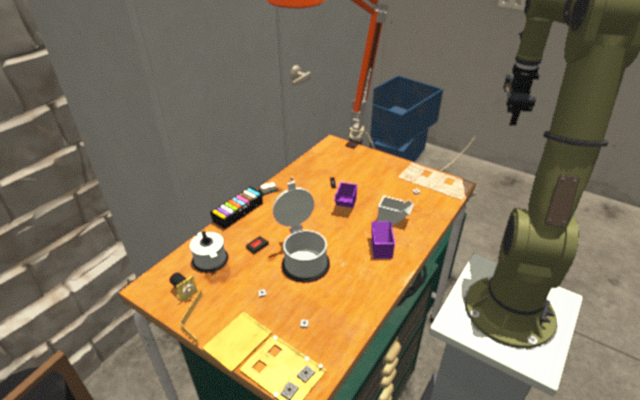

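```bash
python3 - <<'E'
from h import *
t=cal('top');s=cal('scene')
for n,px,z in [('n1',(209,209),.01),('n2',(202,262),.01),('n3',(436,256),.01),('potrim',(262,218),.08),('lidtab',(278,176),.15),('cuptop',(377,257),.06),('cupTL',(362,240),.06),('cupTR',(386,240),.06),('cupBL',(368,277),.06),('cupBR',(392,273),.06),('purp',(327,268),.06),('purp2',(366,197),.06),('radio',(256,162),.02),('edge',(320,315),0),('pot2',(214,135),.08)]:
    print(n,np.round(atz(t,px,z),3))
print('nuts scene',[np.round(atz(s,p,.01),3) for p in [(262,293),(304,323),(416,190)]])
im=viewer.read_camera('top')
for n,c,b in [('top',(378,257),im)]:
    cv2.imwrite('pics/c1.png',cv2.resize(np.hstack([im[225:295,300:400],im[165:255,220:320][10:80]]),None,fx=4,fy=4,interpolation=2)[...,::-1])
sc=viewer.read_camera('scene'); cv2.imwrite('pics/c2.png',cv2.resize(sc[160:300,230:430],None,fx=4,fy=4,interpolation=2)[...,::-1])
E
```

```text
n1 [0.563 0.313 0.01 ]
n2 [0.412 0.331 0.01 ]
n3 [ 0.413 -0.333  0.01 ]
potrim [0.527 0.151 0.08 ]
lidtab [0.628 0.1   0.15 ]
cuptop [ 0.415 -0.157  0.06 ]
cupTL [ 0.462 -0.118  0.06 ]
cupTR [ 0.461 -0.184  0.06 ]
cupBL [ 0.363 -0.131  0.06 ]
cupBR [ 0.372 -0.196  0.06 ]
purp [ 0.389 -0.021  0.06 ]
purp2 [ 0.58  -0.134  0.06 ]
radio [0.695 0.175 0.02 ]
edge [0.256 0.001 0.   ]
pot2 [0.76  0.282 0.08 ]
nuts scene [array([0.56 , 0.312, 0.01 ]), array([0.411, 0.328, 0.01 ]), array([ 0.415, -0.338,  0.01 ])]
```

View pics/c2.png

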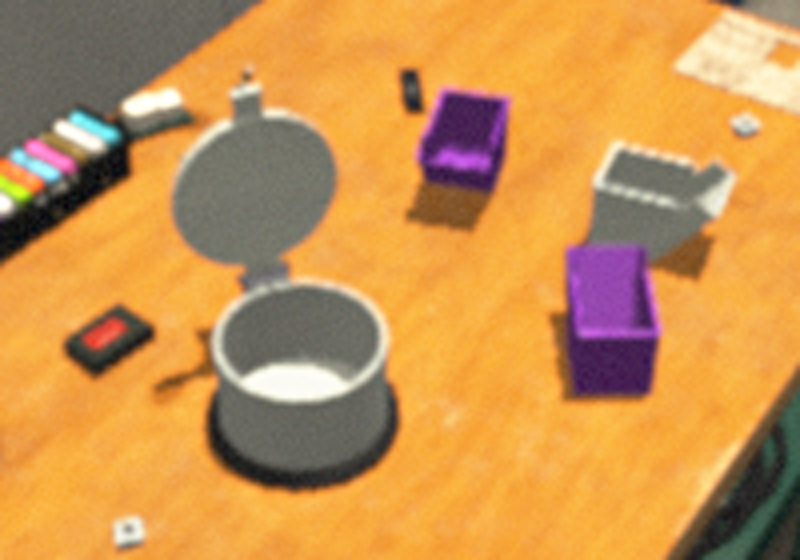

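apply_moves(moves=[[0.34, -0.245, 0.02, 0, 0, 0, 1], [0.68, -0.49, 0.05, 0, 0, 0, 1], [0.68, -0.49, 0.05, 0, 0, 0, 1], [0.68, -0.49, 0.05, 0, 0, 0, 1], [0.68, -0.49, 0.05, 0, 0, 0, 1], [0.68, -0.49, 0.05, 0, 0, 0, 1]])

```text
time_s: 1.9
tool_pos: [0.3166, -0.4727, 0.2129]
tool_rot: [179.9, 0.1, 20.1]
force: [-0.3, -0.5, 0.3]
grip_width: 0.0871
grasp_force: 0.0
```

apply_moves(moves=[[0.34, -0.245, 0.02, 0, 0, 0, 1], [0.68, -0.49, 0.05, 0, 0, 0, 1], [0.68, -0.49, 0.05, 0, 0, 0, 1], [0.68, -0.49, 0.05, 0, 0, 0, 1], [0.68, -0.49, 0.05, 0, 0, 0, 1], [0.68, -0.49, 0.05, 0, 0, 0, 1], [0.68, -0.49, 0.05, 0, 0, 0, 1]])

```text
time_s: 2.6
tool_pos: [0.4097, -0.3358, 0.2025]
tool_rot: [180.0, 0.0, 19.8]
force: [0.3, 0.1, -0.3]
grip_width: 0.087
grasp_force: 0.0
```

```bash
cat >> h.py <<'E'
def shot(cam,name=None):
    im=viewer.read_camera(cam)
    if name: cv2.imwrite(f'pics/{name}.png',im[...,::-1])
    return im
def st():
    o=env.get_obs(); print('t',round(o['time_s'],1),'tcp',np.round(o['tool_pos'],4),np.round(o['tool_rot'],1),'q',np.round(o['qpos'],0),'F',np.round(o['force'],1),'w',round(o['grip_width'],4),'g',round(o['grasp_force'],1)); return o
def mv(pos,rpy=None,M=None):
    o=env.get_obs(); T=R.from_euler('xyz',o['tool_rot'],degrees=True)
    G=R.from_matrix(M) if M is not None else (T if rpy is None else R.from_euler('xyz',rpy,degrees=True))
    d=T.inv().apply(np.array(pos)-o['tool_pos'])/.2; w=(T.inv()*G).as_rotvec()/1.5
    print('move',np.round(d,4),np.round(w,4),'rows',max(np.linalg.norm(d)*4,np.linalg.norm(w)*10))
def nut(cam,im=None,z=.01,target='stray1',save=None):
    """nuts seen: world centre of top face & yaw mod 90"""
    c=cal(cam); out=[]
    for m in masks_of(cam,target):
        ys,xs=np.nonzero(m['pixels'])
        if len(xs)<20: continue
        h=cv2.convexHull(np.c_[xs,ys].astype(np.float32))[:,0]
        W=np.array([atz(c,p,z)[:2] for p in h]).astype(np.float32)
        (cx,cy),(a,b),ang=cv2.minAreaRect(W*1000)
        out.append((np.round(m['location']),round(m['conf'],2),np.round([cx,cy],1),np.round([a,b],1),round(ang,1),len(xs)))
    for q in out: print(*q)
    return out
E
python3 - <<'E'
from h import *
st(); shot('wrist','w1'); print(cal('wrist')); nut('wrist'); mv((.413,-.335,.2))
E
```

```text
t 2.6 tcp [ 0.4097 -0.3358  0.2025] [180.    0.   19.8] q [ 52.   5. -17. 101.   2.  74. -35.] F [ 0.3  0.1 -0.3] w 0.087 g 0.0
{'fov_y': 62.11177450768352, 'cx': 317.01811726592945, 'cy': 201.808938290964, 'position': array([ 0.48264707, -0.30921519,  0.36500068]), 'orientation': array([-1.63102378e+01, -3.77937415e-02, -7.00893718e+01])}
[318. 170.] 0.72 [ 416.6 -334.6] [19.3 17.8] 64.2 283
move [0.0137 0.0044 0.0126] [0. 0. 0.] rows 0.07648410692354163
```

```bash
python3 - <<'E'
from h import *
im=cv2.imread('pics/w1.png'); cv2.imwrite('pics/w1c.png',cv2.resize(im[40:300,160:480],None,fx=2,fy=2))
mv((.4166,-.3346,.06),(180,0,64.2)); mv((.4166,-.3346,.003),(180,0,64.2))
E
```

```text
move [0.0315 0.0085 0.7126] [ 1.000e-04  3.000e-04 -5.158e-01] rows 5.157750083480678
move [0.0316 0.0084 0.9976] [ 1.000e-04  3.000e-04 -5.158e-01] rows 5.157750083480678
```

View pics/w1c.png

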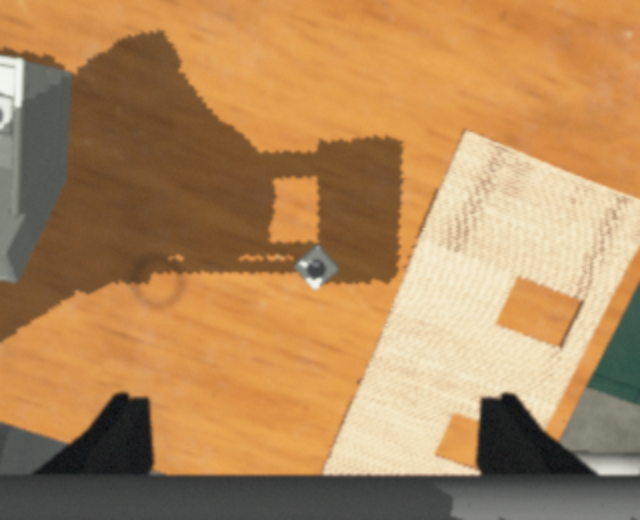

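Shows a true square nut alone at wrist px (318,172), with the aluminium cup at left (172,125). The top view has look-alikes: purple cups at (327,268) and (366,197), against the aluminium cup at (377,257), which is the one I want. The small pot at (213,135) is rejected for the large one at (262,218). Grey plates at (143,292) and (162,293) are too big to be nuts. Nuts are at (209,209), (202,262) and (436,256).

apply_moves(moves=[[0.03, 0.01, 0.2, 0, 0, -0.1, 0.7], [0.03, 0.01, 0.4, 0, 0, -0.2, 0.6], [0.03, 0.01, 0.6, 0, 0, -0.3, 0.6], [0.03, 0.01, 0.75, 0, 0, -0.4, 0.6], [0.03, 0.01, 0.85, 0, 0, -0.516, 0.6], [0.03, 0.01, 0.9, 0, 0, -0.516, 0.6], [0.032, 0.008, 0.95, 0, 0, -0.516, 0.6], [0.032, 0.008, 0.993, 0, 0, -0.516, 0.6], [0.032, 0.008, 0.993, 0, 0, -0.516, 0.6], [0.032, 0.008, 0.993, 0, 0, -0.516, 0], [0.032, 0.008, 0.993, 0, 0, -0.516, 0], [0.032, 0.008, 0.993, 0, 0, -0.516, 0], [0.032, 0.008, 0.993, 0, 0, -0.516, 0], [0.032, 0.008, 0.993, 0, 0, -0.516, 0], [0.032, 0.008, 0.993, 0, 0, -0.516, 0], [0.032, 0.008, 0.8, 0, 0, -0.516, 0], [0.032, 0.008, 0.5, 0, 0, -0.516, 0], [0.032, 0.008, 0.2, 0, 0, -0.516, 0], [0.032, 0.008, 0.2, 0, 0, -0.516, 0]], grip_force=15)

```text
time_s: 4.6
tool_pos: [0.4202, -0.3336, 0.168]
tool_rot: [179.6, 0.1, 64.5]
force: [0.7, 0.4, -0.9]
grip_width: 0.0177
grasp_force: 15.0
```

```bash
python3 - <<'E'
from h import *
st()
im=shot('top'); t=cal('top')
for tg in ['cup']:
  for m in masks_of('top',tg):
    ys,xs=np.nonzero(m['pixels']); hs=cv2.cvtColor(im,cv2.COLOR_RGB2HSV)[ys,xs].mean(0)
    h=cv2.convexHull(np.c_[xs,ys].astype(np.float32))[:,0]; W=np.array([atz(t,p,.06)[:2] for p in h]).astype(np.float32)
    print(np.round(m['location']),m['conf'],hs.round(),cv2.minAreaRect(W*1000))
nut('top')
E
```

```text
t 4.6 tcp [ 0.4202 -0.3336  0.168 ] [1.796e+02 1.000e-01 6.450e+01] q [ 55.   7. -21. 103.   3.  69.   8.] F [ 0.7  0.4 -0.9] w 0.0177 g 15.0
[377. 257.] 0.82 [ 36.  24. 140.] ((414.60272216796875, -159.81112670898438), (101.02022552490234, 64.49596405029297), 12.728140830993652)
[328. 268.] 0.72 [138. 145. 159.] ((389.22503662109375, -25.32543182373047), (64.39385986328125, 102.31918334960938), 35.22350311279297)
[366. 194.] 0.58 [140. 147. 158.] ((580.2553100585938, -134.06033325195312), (64.12724304199219, 100.3421859741211), 20.14020538330078)
[210. 209.] 0.5 [565.  311.9] [18.7 16. ] 44.4 41
```

```bash
python3 - <<'E'
from h import *
mv((.426,-.157,.15),(180,0,102.7))
E
```

```text
move [ 0.8088 -0.3471  0.0687] [ 0.0019  0.0016 -0.4452] rows 4.451689166579083
```

apply_moves(moves=[[0.2, -0.09, 0.02, 0, 0, -0.1, 0], [0.4, -0.18, 0.04, 0, 0, -0.2, 0], [0.6, -0.27, 0.06, 0, 0, -0.3, 0], [0.809, -0.347, 0.07, 0, 0, -0.4, 0], [0.809, -0.347, 0.07, 0, 0, -0.445, 0], [0.809, -0.347, 0.07, 0, 0, -0.445, 0], [0.809, -0.347, 0.07, 0, 0, -0.445, 0]])

```text
time_s: 5.45
tool_pos: [0.4243, -0.1568, 0.1474]
tool_rot: [-179.9, -0.1, 102.5]
force: [-0.5, -0.3, 0.0]
grip_width: 0.0175
grasp_force: 15.0
```

```bash
python3 - <<'E'
from h import *
st(); im=shot('wrist','w2'); c=cal('wrist')
print(proj(c,(.434,-.155,.06)))
for m in masks_of('wrist','cup'):
    ys,xs=np.nonzero(m['pixels']); hs=cv2.cvtColor(im,cv2.COLOR_RGB2HSV)[ys,xs].mean(0)
    h=cv2.convexHull(np.c_[xs,ys].astype(np.float32)); W=np.array([atz(c,p,.06)[:2] for p in h[:,0]]).astype(np.float32)
    print(np.round(m['location']),m['conf'],hs.round(),cv2.minAreaRect(W*1000))
E
```

```text
t 5.5 tcp [ 0.4243 -0.1568  0.1474] [-1.799e+02 -1.000e-01  1.025e+02] q [ 48.  -2. -31. 114.  -1.  67.  31.] F [-0.5 -0.3  0. ] w 0.0175 g 15.0
[329.01991009 206.61476598]
[298. 207.] 0.87 [ 39.  17. 173.] ((413.2372131347656, -159.50494384765625), (101.12577056884766, 70.37340545654297), 13.223089218139648)
[312.  47.] 0.76 [140. 130. 122.] ((395.7590637207031, -38.8094482421875), (59.545310974121094, 71.70433044433594), 34.23276138305664)
[509. 212.] 0.61 [140. 135. 137.] ((571.9277954101562, -136.04409790039062), (85.95523071289062, 101.38821411132812), 15.834555625915527)
```

View pics/w2.png

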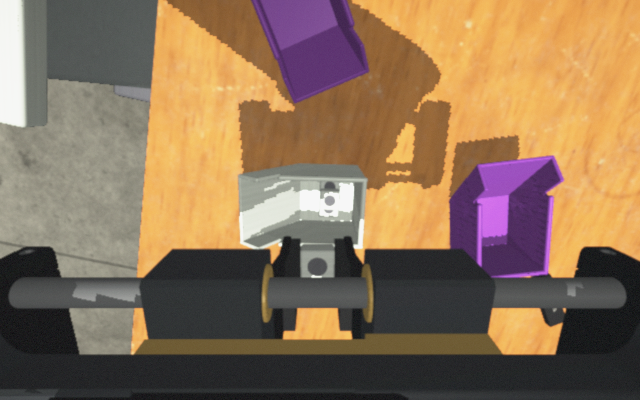

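```bash
python3 - <<'E'
from h import *
c=cal('wrist')
P=[atz(c,p,.06)[:2] for p in [(366,178),(363,246),(241,247),(239,176),(298,166)]]
print(np.round(P,4)); 
a=(P[0]+P[1])/2; b=(P[2]+P[3])/2; d=(b-a); print(a,b,np.linalg.norm(d),np.degrees(np.arctan2(*d[::-1])), 'origin',a+.03*d/np.linalg.norm(d))
mv((.426,-.157,.042),(180,0,102.7))
E
```

```text
[[ 0.4567 -0.1266]
 [ 0.469  -0.1819]
 [ 0.3718 -0.2045]
 [ 0.3611 -0.1463]
 [ 0.4038 -0.1288]]
[ 0.46285628 -0.15423671] [ 0.36645751 -0.1753974 ] 0.09869396183031859 -167.6192545983143 origin [ 0.43355395 -0.16066893]
move [-0.001   0.0077  0.5292] [-0.0006 -0.0006 -0.0023] rows 2.1170203115685897
```

apply_moves(moves=[[-0.018, 0.005, 0.15, 0, 0, 0, 0], [-0.018, 0.005, 0.3, 0, 0, 0, 0], [-0.018, 0.005, 0.45, 0, 0, 0, 0], [-0.018, 0.005, 0.53, 0, 0, 0, 0], [-0.018, 0.005, 0.53, 0, 0, 0, 0], [-0.018, 0.005, 0.53, 0, 0, 0, 0.38], [-0.018, 0.005, 0.53, 0, 0, 0, 0.38], [-0.018, 0.005, 0.53, 0, 0, 0, 0.38], [-0.018, 0.005, 0.53, 0, 0, 0, 0.38], [-0.018, 0.005, 0.3, 0, 0, 0, 0.38], [-0.018, 0.005, 0.05, 0, 0, 0, 0.38], [-0.018, 0.005, -0.25, 0, 0, 0, 0.38], [-0.018, 0.005, -0.25, 0, 0, 0, 0.5]])

```text
time_s: 6.85
tool_pos: [0.4304, -0.1607, 0.2051]
tool_rot: [179.5, 0.4, 102.7]
force: [0.6, -0.5, 0.8]
grip_width: 0.0361
grasp_force: 0.0
```

```bash
python3 - <<'E'
from h import *
st(); shot('wrist','w3'); shot('top'); nut('top'); c=cal('top'); shot('scene'); nut('scene')
mv((.412,.22,.2),(180,0,102.7));mv((.50,.27,.2),(180,0,120))
E
```

```text
t 6.8 tcp [ 0.4304 -0.1607  0.2051] [179.5   0.4 102.7] q [ 49.  -4. -30. 110.  -2.  73.  32.] F [ 0.6 -0.5  0.8] w 0.0361 g 0.0
[203. 259.] 0.44 [414.4 328.5] [14.1 16.2] 26.9 31
[305. 326.] 0.47 [410.6 331.4] [17.3 24.2] 35.6 59
[261. 292.] 0.4 [559.2 313.4] [14.  19.4] 54.3 30
move [ 1.8652  0.3491 -0.0134] [-0.0015 -0.0011 -0.0001] rows 7.590319522159935
move [ 2.0124  0.8332 -0.0143] [-0.0013 -0.0013 -0.2014] rows 8.712449545344025
```

apply_moves(moves=[[0.25, 0.04, -0.02, 0, 0, 0, 0.6], [0.5, 0.08, -0.05, 0, 0, 0, 0.6], [0.75, 0.13, -0.08, 0, 0, 0, 0.6], [0.99, 0.18, -0.1, 0, 0, 0, 0.6], [0.99, 0.18, -0.1, 0, 0, 0, 0.6], [0.99, 0.18, -0.1, 0, 0, 0, 0.6]])

```text
time_s: 7.7
tool_pos: [0.4176, 0.0424, 0.2171]
tool_rot: [-179.9, -0.0, 102.9]
force: [-1.2, -0.9, -0.4]
grip_width: 0.052
grasp_force: 0.0
```

apply_moves(moves=[[0.25, 0.04, 0, 0, 0, 0, 0.6], [0.5, 0.08, 0, 0, 0, 0, 0.6], [0.75, 0.13, 0.02, 0, 0, 0, 0.6], [0.95, 0.18, 0.05, 0, 0, 0, 0.6], [0.95, 0.18, 0.05, 0, 0, 0, 0.6], [0.95, 0.18, 0.05, 0, 0, 0, 0.6], [0.95, 0.18, 0.05, 0, 0, 0, 0.6]])

```text
time_s: 8.4
tool_pos: [0.4124, 0.2321, 0.2076]
tool_rot: [-179.9, 0.0, 102.5]
force: [-0.2, -0.2, 1.0]
grip_width: 0.0522
grasp_force: 0.0
```

```bash
python3 - <<'E'
from h import *
st(); shot('wrist','w4'); nut('wrist'); mv((.412,.33,.003))
E
```

```text
t 8.4 tcp [0.4124 0.2321 0.2076] [-179.9    0.   102.5] q [ 33.  -1. -63. 107.  -1.  74. -18.] F [-0.2 -0.2  1. ] w 0.0522 g 0.0
[338.  88.] 0.67 [413.1 328.9] [18.  17.6] 26.0 310
move [0.4781 0.1031 1.025 ] [0. 0. 0.] rows 4.542912862145598
```

apply_moves(moves=[[0.15, 0.03, 0.15, 0, 0, -0.05, 0.6], [0.3, 0.06, 0.35, 0, 0, -0.1, 0.6], [0.4, 0.1, 0.55, 0, 0, -0.157, 0.6], [0.474, 0.106, 0.75, 0, 0, -0.157, 0.6], [0.474, 0.106, 0.9, 0, 0, -0.157, 0.6], [0.474, 0.106, 0.97, 0, 0, -0.157, 0.6], [0.474, 0.106, 1.0, 0, 0, -0.157, 0.6], [0.474, 0.106, 1.0, 0, 0, -0.157, 0.6]])

```text
time_s: 9.3
tool_pos: [0.4127, 0.331, 0.0089]
tool_rot: [180.0, 0.1, 116.1]
force: [0.0, 0.3, -0.0]
grip_width: 0.052
grasp_force: 0.0
```

```bash
python3 - <<'E'
from h import *
st(); mv((.413,.329,.0035),(180,0,116))
E
```

```text
t 9.3 tcp [0.4127 0.331  0.0089] [1.800e+02 1.000e-01 1.161e+02] q [  9.  28. -59. 111.  29.  57. -38.] F [ 0.   0.3 -0. ] w 0.052 g 0.0
move [-0.0098 -0.003   0.0268] [0.0003 0.0006 0.001 ] rows 0.11464285798814663
```

apply_moves(moves=[[-0.008, 0, 0.025, 0, 0, 0, 0.6], [-0.008, 0, 0.025, 0, 0, 0, 0], [-0.008, 0, 0.025, 0, 0, 0, 0], [-0.008, 0, 0.025, 0, 0, 0, 0], [-0.008, 0, 0.025, 0, 0, 0, 0], [-0.008, 0, 0.025, 0, 0, 0, 0], [-0.008, 0, 0.025, 0, 0, 0, 0], [-0.008, 0, -0.2, 0, 0, 0, 0], [-0.008, 0, -0.45, 0, 0, 0, 0], [-0.008, 0, -0.7, 0, 0, 0, 0], [-0.008, 0, -0.95, 0, 0, 0, 0], [-0.008, 0, -0.95, 0, 0, 0, 0], [-0.008, 0, -0.95, 0, 0, 0, 0]])

```text
time_s: 10.6
tool_pos: [0.413, 0.3307, 0.1994]
tool_rot: [179.9, 0.1, 116.2]
force: [-1.0, -0.5, -0.9]
grip_width: 0.0178
grasp_force: 15.0
```

```bash
python3 - <<'E'
from h import *
st(); mv((.426,-.16,.2),(180,0,102.7))
E
```

```text
t 10.6 tcp [0.413  0.3307 0.1994] [1.799e+02 1.000e-01 1.162e+02] q [ 21.  14. -70. 100.  14.  75. -26.] F [-1.  -0.5 -0.9] w 0.0178 g 15.0
move [-2.2305 -1.0237 -0.0028] [0.0016 0.0005 0.1567] rows 9.816628644503046
```

apply_moves(moves=[[-0.2, -0.09, -0.03, 0, 0, 0, 0], [-0.4, -0.18, -0.06, 0, 0, 0, 0], [-0.6, -0.27, -0.1, 0, 0, 0, 0], [-0.8, -0.37, -0.1, 0, 0, 0, 0], [-0.95, -0.44, -0.1, 0, 0, 0, 0], [-0.95, -0.44, -0.1, 0, 0, 0, 0]])

```text
time_s: 11.2
tool_pos: [0.4165, 0.1148, 0.2168]
tool_rot: [-179.8, 0.1, 115.6]
force: [0.1, -0.6, 0.3]
grip_width: 0.0177
grasp_force: 15.0
```

apply_moves(moves=[[-0.2, -0.09, 0, 0, 0, 0, 0], [-0.4, -0.18, 0, 0, 0, 0, 0], [-0.6, -0.27, 0, 0, 0, 0, 0], [-0.8, -0.37, 0.1, 0, 0, 0, 0], [-0.95, -0.44, 0.1, 0, 0, 0, 0], [-0.95, -0.44, 0.1, 0, 0, 0, 0]])

```text
time_s: 11.8
tool_pos: [0.4204, -0.092, 0.196]
tool_rot: [-179.8, -0.2, 115.8]
force: [0.3, 1.3, -0.4]
grip_width: 0.0176
grasp_force: 15.0
```

```bash
python3 - <<'E'
from h import *
st(); mv((.426,-.16,.1),(180,0,102.7)); mv((.426,-.16,.042),(180,0,102.7))
E
```

```text
t 11.8 tcp [ 0.4204 -0.092   0.196 ] [-179.8   -0.2  115.8] q [ 55.  -8. -42. 113.  -6.  73.  41.] F [ 0.3  1.3 -0.4] w 0.0176 g 15.0
move [-0.3202 -0.1214  0.4792] [-0.0022 -0.0024  0.1524] rows 2.3559214918733864
move [-0.3214 -0.1205  0.7692] [-0.0022 -0.0024  0.1524] rows 3.3691557258961153
```

apply_moves(moves=[[-0.16, -0.06, 0.1, 0, 0, 0.08, 0], [-0.32, -0.12, 0.2, 0, 0, 0.152, 0], [-0.32, -0.12, 0.35, 0, 0, 0.152, 0], [-0.32, -0.12, 0.5, 0, 0, 0.152, 0], [-0.32, -0.12, 0.65, 0, 0, 0.152, 0], [-0.32, -0.12, 0.77, 0, 0, 0.152, 0], [-0.32, -0.12, 0.77, 0, 0, 0.152, 0], [-0.32, -0.12, 0.77, 0, 0, 0.152, 0.38], [-0.32, -0.12, 0.77, 0, 0, 0.152, 0.38], [-0.32, -0.12, 0.77, 0, 0, 0.152, 0.38], [-0.32, -0.12, 0.77, 0, 0, 0.152, 0.38], [-0.32, -0.12, 0.6, 0, 0, 0.152, 0.38], [-0.32, -0.12, 0.4, 0, 0, 0.152, 0.38], [-0.32, -0.12, 0.1, 0, 0, 0.152, 0.38], [-0.32, -0.12, -0.1, 0, 0, 0.152, 0.5]])

```text
time_s: 13.3
tool_pos: [0.4286, -0.1559, 0.2209]
tool_rot: [180.0, 0.1, 103.1]
force: [0.9, -1.0, 0.3]
grip_width: 0.0363
grasp_force: 0.0
```

```bash
python3 - <<'E'
from h import *
st(); shot('wrist','w5'); shot('top','t1'); nut('top');shot('scene'); nut('scene')
mv((.50,.27,.22))
im=cv2.imread('pics/w5.png'); cv2.imwrite('pics/w5c.png',cv2.resize(im[120:270,200:440],None,fx=3,fy=3))
E
```

```text
t 13.3 tcp [ 0.4286 -0.1559  0.2209] [1.800e+02 1.000e-01 1.031e+02] q [ 60.  -5. -41. 108.  -3.  76.  33.] F [ 0.9 -1.   0.3] w 0.0363 g 0.0
[276. 178.] 0.54 [655.6 110.4] [37.8 34.4] 51.7 138
[210. 209.] 0.53 [564.3 311.2] [16.6 16. ] 44.4 36
move [ 1.9953  0.8303 -0.0085] [0. 0. 0.] rows 8.644643581522217
```

View pics/w5c.png

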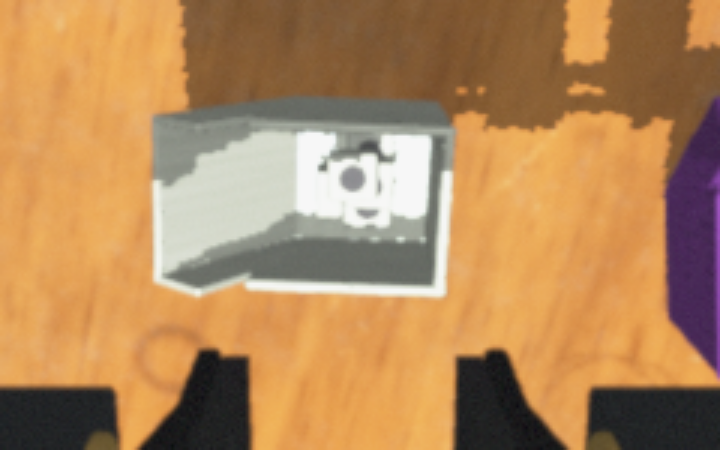

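apply_moves(moves=[[0.25, 0.08, -0.02, 0, 0, 0, 0.6], [0.5, 0.16, -0.05, 0, 0, 0, 0.6], [0.75, 0.25, -0.06, 0, 0, 0, 0.6], [0.98, 0.35, -0.06, 0, 0, 0, 0.6], [0.98, 0.35, -0.06, 0, 0, 0, 0.6], [0.98, 0.35, -0.06, 0, 0, 0, 0.6]])

```text
time_s: 14.15
tool_pos: [0.4517, 0.0524, 0.2294]
tool_rot: [-179.9, -0.0, 103.4]
force: [0.3, -0.1, -0.4]
grip_width: 0.0527
grasp_force: 0.0
```

apply_moves(moves=[[0.25, 0.1, 0, 0, 0, 0, 0.6], [0.5, 0.25, 0, 0, 0, 0, 0.6], [0.75, 0.37, 0.02, 0, 0, 0, 0.6], [0.98, 0.48, 0.05, 0, 0, 0, 0.6], [0.98, 0.48, 0.05, 0, 0, 0, 0.6], [0.98, 0.48, 0.05, 0, 0, 0, 0.6], [0.98, 0.48, 0.05, 0, 0, 0, 0.6]])

```text
time_s: 14.85
tool_pos: [0.5017, 0.2609, 0.2189]
tool_rot: [-179.8, 0.1, 103.0]
force: [0.7, -0.7, -0.6]
grip_width: 0.0524
grasp_force: 0.0
```

```bash
python3 - <<'E'
from h import *
st(); shot('wrist','w6'); nut('wrist'); mv((.562,.312,.003))
E
```

```text
t 14.8 tcp [0.5017 0.2609 0.2189] [-1.798e+02  1.000e-01  1.030e+02] q [ 25.  20. -67.  94.  18.  79. -31.] F [ 0.7 -0.7 -0.6] w 0.0524 g 0.0
[382. 145.] 0.6 [564.3 311.6] [18.3 20.2] 48.8 295
move [0.1887 0.3499 1.0836] [0. 0. 0.] rows 4.616906780570607
```

apply_moves(moves=[[0.1, 0.15, 0.1, 0, 0, 0.1, 0.6], [0.176, 0.362, 0.2, 0, 0, 0.2, 0.6], [0.176, 0.362, 0.4, 0, 0, 0.3, 0.6], [0.176, 0.362, 0.55, 0, 0, 0.4, 0.6], [0.176, 0.362, 0.65, 0, 0, 0.5, 0.6], [0.176, 0.362, 0.75, 0, 0, 0.6, 0.6], [0.176, 0.362, 0.9, 0, 0, 0.631, 0.6], [0.176, 0.362, 1.0, 0, 0, 0.631, 0.6], [0.176, 0.362, 1.0, 0, 0, 0.631, 0.6]])

```text
time_s: 15.85
tool_pos: [0.5635, 0.3093, 0.0179]
tool_rot: [180.0, 0.3, 48.7]
force: [-0.2, -0.7, -0.3]
grip_width: 0.052
grasp_force: 0.0
```

```bash
python3 - <<'E'
from h import *
st(); mv((.5643,.3116,.0035),(180,0,48.8))
E
```

```text
t 15.8 tcp [0.5635 0.3093 0.0179] [180.    0.3  48.7] q [  3.  35. -45.  94.  28.  62. -92.] F [-0.2 -0.7 -0.3] w 0.052 g 0.0
move [ 0.0119 -0.0046  0.0719] [ 0.0001  0.0039 -0.0012] rows 0.29219453831015746
```

apply_moves(moves=[[0.01, -0.005, 0.07, 0, 0, 0, 0.6], [0.01, -0.005, 0.07, 0, 0, 0, 0.6], [0.01, -0.005, 0.07, 0, 0, 0, 0], [0.01, -0.005, 0.07, 0, 0, 0, 0], [0.01, -0.005, 0.07, 0, 0, 0, 0], [0.01, -0.005, 0.07, 0, 0, 0, 0], [0.01, -0.005, 0.07, 0, 0, 0, 0], [0.01, -0.005, 0.07, 0, 0, 0, 0], [0.01, -0.005, -0.2, 0, 0, 0, 0], [0.01, -0.005, -0.45, 0, 0, 0, 0], [0.01, -0.005, -0.7, 0, 0, -0.1, 0], [0.01, -0.005, -0.95, 0, 0, -0.2, 0], [0.01, -0.005, -1, 0, 0, -0.3, 0], [0.01, -0.005, -1, 0, 0, -0.4, 0], [0.01, -0.005, -1, 0, 0, -0.5, 0], [0.01, -0.005, -1, 0, 0, -0.6, 0], [0.01, -0.005, -1, 0, 0, -0.631, 0]])

```text
time_s: 17.55
tool_pos: [0.5646, 0.316, 0.2204]
tool_rot: [-180.0, -0.0, 103.4]
force: [0.3, 0.7, -0.6]
grip_width: 0.0171
grasp_force: 15.0
```

```bash
python3 - <<'E'
from h import *
st(); mv((.45,.05,.22),(180,0,102.7)); mv((.426,-.16,.2),(180,0,102.7))
E
```

```text
t 17.6 tcp [0.5646 0.316  0.2204] [-180.    -0.   103.4] q [ 12.  30. -61.  82.  26.  83. -36.] F [ 0.3  0.7 -0.6] w 0.0171 g 15.0
move [-1.1616 -0.8651  0.0022] [-0.0002 -0.      0.0078] rows 5.79337763172886
move [-2.1554 -1.2246  0.1023] [-0.0002 -0.      0.0078] rows 9.924406652055666
```

apply_moves(moves=[[-0.18, -0.16, 0, 0, 0, 0, 0], [-0.36, -0.32, 0, 0, 0, 0, 0], [-0.54, -0.48, 0, 0, 0, 0, 0], [-0.72, -0.64, 0, 0, 0, 0, 0], [-0.9, -0.8, 0, 0, 0, 0, 0], [-0.9, -0.8, 0, 0, 0, 0, 0]])

```text
time_s: 18.15
tool_pos: [0.4488, 0.0979, 0.2202]
tool_rot: [-180.0, 0.5, 102.5]
force: [0.3, -0.2, -0.3]
grip_width: 0.0178
grasp_force: 15.0
```

apply_moves(moves=[[-0.2, -0.08, 0, 0, 0, 0, 0], [-0.4, -0.16, 0, 0, 0, 0, 0], [-0.6, -0.24, 0, 0, 0, 0, 0], [-0.8, -0.32, 0, 0, 0, 0, 0], [-0.95, -0.4, 0.1, 0, 0, 0, 0], [-0.95, -0.4, 0.1, 0, 0, 0, 0]])

```text
time_s: 18.75
tool_pos: [0.4119, -0.103, 0.1983]
tool_rot: [-179.8, -0.1, 102.7]
force: [-0.4, 1.0, -0.3]
grip_width: 0.0172
grasp_force: 15.0
```

```bash
python3 - <<'E'
from h import *
st(); mv((.426,-.160,.047),(180,0,102.7))
E
```

```text
t 18.8 tcp [ 0.4119 -0.103   0.1983] [-1.798e+02 -1.000e-01  1.027e+02] q [ 64. -10. -48. 113.  -8.  74.  32.] F [-0.4  1.  -0.3] w 0.0172 g 15.0
move [-0.2946  0.0093  0.7563] [-0.0026 -0.0009 -0.0002] rows 3.2469610504922173
```

apply_moves(moves=[[-0.15, -0.01, 0, 0, 0, 0, 0], [-0.295, -0.02, 0.1, 0, 0, 0, 0], [-0.295, -0.02, 0.3, 0, 0, 0, 0], [-0.295, -0.02, 0.5, 0, 0, 0, 0], [-0.295, -0.02, 0.65, 0, 0, 0, 0], [-0.295, -0.02, 0.75, 0, 0, 0, 0], [-0.295, -0.02, 0.75, 0, 0, 0, 0], [-0.295, -0.02, 0.75, 0, 0, 0, 0.38], [-0.295, -0.02, 0.75, 0, 0, 0, 0.38], [-0.295, -0.02, 0.75, 0, 0, 0, 0.38], [-0.295, -0.02, 0.75, 0, 0, 0, 0.38], [-0.295, -0.02, 0.55, 0, 0, 0, 0.38], [-0.295, -0.02, 0.3, 0, 0, 0, 0.38], [-0.295, -0.02, 0.05, 0, 0, 0, 0.38], [-0.295, -0.02, -0.1, 0, 0, 0, 0.5], [-0.295, -0.02, -0.1, 0, 0, 0, 0.5]])

```text
time_s: 20.35
tool_pos: [0.4274, -0.1582, 0.2257]
tool_rot: [179.7, 0.5, 103.1]
force: [0.5, -0.4, -0.8]
grip_width: 0.0407
grasp_force: 0.0
```

```bash
python3 - <<'E'
from h import *
st(); im=shot('wrist','w7'); 
c=cal('wrist')
for m in masks_of('wrist','cup')[:3]:
    ys,xs=np.nonzero(m['pixels']); hs=cv2.cvtColor(im,cv2.COLOR_RGB2HSV)[ys,xs].mean(0)
    h=cv2.convexHull(np.c_[xs,ys].astype(np.float32)); W=np.array([atz(c,p,.06)[:2] for p in h[:,0]]).astype(np.float32)
    print(np.round(m['location']),m['conf'],hs.round(),cv2.minAreaRect(W*1000))
nut('wrist')
a=shot('top','t2'); nut('top'); b=shot('scene','s2'); nut('scene')
cv2.imwrite('pics/c7.png',np.vstack([np.hstack([cv2.resize(im[120:270,200:440],(400,250)),cv2.resize(a[160:285,180:380],(400,250))]),np.hstack([cv2.resize(b[180:305,200:400],(400,250)),cv2.resize(b[250:375,180:380],(400,250))])])[...,::-1])
E
```

```text
t 20.4 tcp [ 0.4274 -0.1582  0.2257] [179.7   0.5 103.1] q [ 68.  -6. -47. 108.  -5.  76.  35.] F [ 0.5 -0.4 -0.8] w 0.0407 g 0.0
[305.  42.] 0.87 [140. 128. 111.] ((388.53564453125, -30.359535217285156), (59.517303466796875, 88.55909729003906), 34.5880012512207)
[294. 186.] 0.6 [ 41.  16. 169.] ((410.744384765625, -158.9591827392578), (99.26228332519531, 66.77095794677734), 13.104292869567871)
[316. 173.] 0.69 [ 426.3 -156.1] [18.3 19.8] 13.6 277
[300. 174.] 0.57 [ 410.1 -159.8] [10.3 19.9] 12.3 154
[314. 183.] 0.57 [ 420.9 -165.7] [ 8.1 15.3] 12.7 50
[393. 165.] 0.43 [ 684.5 -216.5] [19.1 57.5] 38.4 123
[298. 245.] 0.2 [643.1  41.4] [145.7 476.7] 44.0 3498
```

View pics/c7.png

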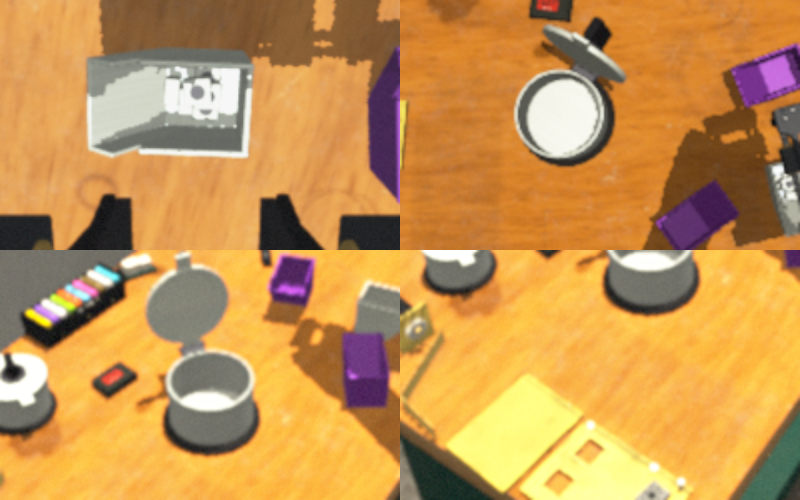

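```bash
cat >> h.py <<'E'
def cupR(az,tip):
    """tool orientation: tool x ~ cup x (azimuth az), tool z tilted tip deg past vertical toward cup +x (a = tip>0 -> z points forward)"""
    d=np.array([np.cos(np.radians(az)),np.sin(np.radians(az)),0]);u=np.array([0,0,1.]);a=np.radians(tip)
    z=np.sin(a)*d-np.cos(a)*u; x=np.cos(a)*d+np.sin(a)*u
    return np.c_[x,np.cross(z,x),z]
E
python3 - <<'E'
from h import *
M=cupR(192.8,25); T=np.array([.4194,-.1611,.0228])
mv(T-.12*M[:,2],M=M); mv(T,M=M)
M0=cupR(192.8,0); mv((.4274,-.1582,.2257),M=M0)
E
```

```text
move [-0.0189  0.2283  0.4381] [ 0.2275  0.2268 -1.0251] rows 10.742756350072781
move [-0.0185 -0.0244  0.9823] [ 0.2275  0.2268 -1.0251] rows 10.742756350072781
move [-0.0114  0.0163 -0.0323] [ 2.0000e-04 -1.9000e-03 -1.0434e+00] rows 10.433601191085058
```

apply_moves(moves=[[0, 0, 0, 0, 0, -0.1, 1], [0, 0, 0, 0, 0, -0.2, 1], [0, 0, 0, 0, 0, -0.3, 1], [0, 0, 0, 0, 0, -0.4, 1], [0, 0, 0, 0, 0, -0.5, 1], [0, 0, 0, 0, 0, -0.6, 1], [0, 0, 0, 0, 0, -0.7, 1], [0, 0, 0, 0, 0, -0.8, 1], [0, 0, 0, 0, 0, -0.9, 1], [0, 0, 0, 0, 0, -0.96, 1], [0, 0, 0, 0, 0, -0.96, 1]])

```text
time_s: 21.8
tool_pos: [0.4241, -0.1568, 0.2197]
tool_rot: [179.9, -0.1, -174.3]
force: [0.1, -0.7, -0.3]
grip_width: 0.087
grasp_force: 0.0
```

```bash
python3 - <<'E'
from h import *
st()
M=cupR(192.8,25); T=np.array([.4194,-.1611,.0228])
mv(T-.12*M[:,2],M=M); mv(T,M=M)
E
```

```text
t 21.8 tcp [ 0.4241 -0.1568  0.2197] [ 1.799e+02 -1.000e-01 -1.743e+02] q [ 62.  -6. -42. 109.  -4.  76. 117.] F [ 0.1 -0.7 -0.3] w 0.087 g 0.0
move [-0.2266  0.012   0.4404] [ 0.019   0.2898 -0.0816] rows 3.0167352409857786
move [ 0.0243 -0.0202  0.9845] [ 0.019   0.2898 -0.0816] rows 3.939854886624624
```

apply_moves(moves=[[-0.08, 0, 0.1, 0.005, 0.08, -0.03, 1], [-0.16, 0.005, 0.2, 0.01, 0.16, -0.05, 1], [-0.22, 0.01, 0.35, 0.019, 0.24, -0.08, 1], [-0.226, 0.012, 0.44, 0.019, 0.29, -0.082, 1], [-0.226, 0.012, 0.44, 0.019, 0.29, -0.082, 1], [-0.226, 0.012, 0.44, 0.019, 0.29, -0.082, 1]])

```text
time_s: 22.4
tool_pos: [0.469, -0.1497, 0.1319]
tool_rot: [180.0, -25.0, -167.2]
force: [-0.5, 0.6, 1.0]
grip_width: 0.0871
grasp_force: 0.0
```

```bash
python3 - <<'E'
from h import *
st()
M=cupR(192.8,25); T=np.array([.4194,-.1611,.0228]); mv(T,M=M)
shot('wrist','w8'); c=cal('wrist')
for m in masks_of('wrist','cup')[:3]:
    ys,xs=np.nonzero(m['pixels']); 
    h=cv2.convexHull(np.c_[xs,ys].astype(np.float32)); W=np.array([atz(c,p,.06)[:2] for p in h[:,0]]).astype(np.float32)
    print(np.round(m['location']),m['conf'],cv2.minAreaRect(W*1000))
E
```

```text
t 22.4 tcp [ 0.469  -0.1497  0.1319] [ 180.   -25.  -167.2] q [ 45.  29. -47.  93.  24.  93.  95.] F [-0.5  0.6  1. ] w 0.0871 g 0.0
move [ 0.     -0.0009  0.6016] [ 0.0004  0.0001 -0.0001] rows 2.40658787842636
[316. 174.] 0.82 ((414.0491027832031, -163.93170166015625), (101.44503021240234, 60.0815315246582), 11.16823673248291)
[495. 186.] 0.73 ((386.49212646484375, -26.57476806640625), (60.485103607177734, 101.52885437011719), 34.46261215209961)
[318. 190.] 0.38 ((420.61358642578125, -160.7235870361328), (9.231446266174316, 15.754542350769043), 6.311944961547852)
```

View pics/w8.png

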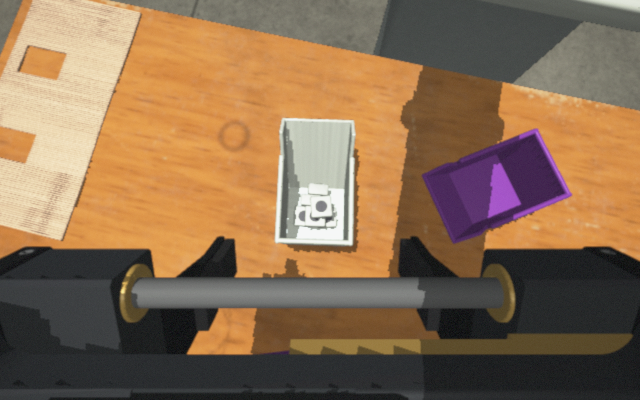

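The wrist view shows the cup centred between the fingers at (316,180), with the nuts in it. The purple cup's corner is at (425,178), clear of the right finger.

apply_moves(moves=[[0, 0, 0.15, 0, 0, 0, 1], [0, 0, 0.3, 0, 0, 0, 1], [0, 0, 0.42, 0, 0, 0, 1], [0, 0, 0.52, 0, 0, 0, 1], [0, 0, 0.6, 0, 0, 0, 1], [0, 0, 0.6, 0, 0, 0, 1], [0, 0, 0.6, 0, 0, 0, 1]], grip_force=40)

```text
time_s: 23.2
tool_pos: [0.4205, -0.1623, 0.0251]
tool_rot: [-179.8, -24.9, -167.3]
force: [-0.1, -0.6, 0.4]
grip_width: 0.0869
grasp_force: 0.0
```

```bash
python3 - <<'E'
from h import *
st()
M=cupR(192.8,25); T=np.array([.4194,-.1611,.0228]); mv(T,M=M)
E
```

```text
t 23.2 tcp [ 0.4205 -0.1623  0.0251] [-179.8  -24.9 -167.3] q [ 47.  31. -45. 104.  28.  81.  93.] F [-0.1 -0.6  0.4] w 0.0869 g 0.0
move [-0.0012  0.0071  0.0123] [-0.0018  0.0017 -0.0015] rows 0.05691437625741704
```

apply_moves(moves=[[0, 0, 0, 0, 0, 0, 0.6], [0, 0, 0, 0, 0, 0, 0.5], [0, 0, 0, 0, 0, 0, 0.4], [0, 0, 0, 0, 0, 0, 0], [0, 0, 0, 0, 0, 0, 0], [0, 0, 0, 0, 0, 0, 0], [0, 0, 0, 0, 0, 0, 0], [0, 0, 0, 0, 0, 0, 0], [0.04, 0, -0.09, 0, 0, 0, 0], [0.1, 0, -0.22, 0, 0, 0, 0], [0.2, 0, -0.43, 0, 0, 0, 0], [0.32, 0, -0.68, 0, 0, 0, 0], [0.32, 0, -0.68, 0, 0, 0, 0], [0.32, 0, -0.68, 0, 0, 0, 0]], grip_force=40)

```text
time_s: 24.6
tool_pos: [0.4201, -0.1616, 0.1759]
tool_rot: [-179.8, -24.8, -167.3]
force: [-0.2, 0.4, -3.0]
grip_width: 0.0577
grasp_force: 39.8
```

```bash
python3 - <<'E'
from h import *
st(); t=cal('top')
im=shot('top','t3'); 
# pot rim & hinge direction
ms=masks_of('top','pot')
for m in ms[:2]: print(m['location'],m['conf'])
cv2.imwrite('pics/c9.png',cv2.resize(im[150:250,200:330],None,fx=6,fy=6,interpolation=2)[...,::-1])
for az in (99,):
    M=cupR(az,25); mv((.42,-.02,.2),M=M)
E
```

```text
t 24.6 tcp [ 0.4201 -0.1616  0.1759] [-179.8  -24.8 -167.3] q [ 51.  20. -49.  97.  21.  94. 100.] F [-0.2  0.4 -3. ] w 0.0577 g 39.8
[214.5, 134.0] 0.89
[266.1, 210.8] 0.76
move [-0.0925  0.6882 -0.1912] [-4.619e-01  1.000e-04  9.889e-01] rows 10.91425641727605
```

View pics/c9.png

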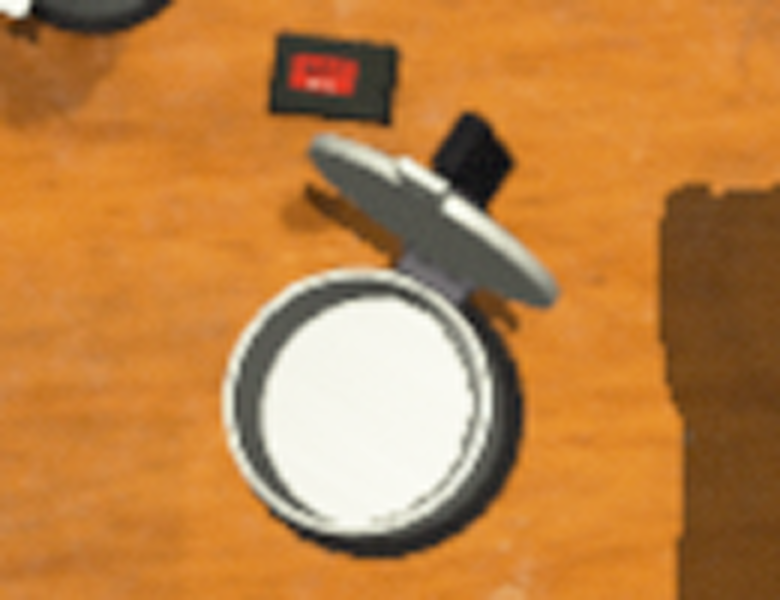

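```bash
python3 - <<'E'
from h import *
print(atz(cal('top'),(259.75,217),.08))
mv((.44,-.08,.22),M=cupR(100,25))
E
```

```text
[0.53021849 0.15702656 0.08      ]
move [-0.0784  0.3734 -0.2947] [-0.457   0.      0.9783] rows 10.797901159655204
```

apply_moves(moves=[[0, 0, -0.1, -0.045, 0, 0.097, 0], [0, 0.05, -0.2, -0.09, 0, 0.194, 0], [0, 0.1, -0.29, -0.135, 0, 0.291, 0], [-0.02, 0.15, -0.295, -0.18, 0, 0.388, 0], [-0.03, 0.2, -0.295, -0.225, 0, 0.485, 0], [-0.04, 0.25, -0.295, -0.27, 0, 0.582, 0], [-0.05, 0.3, -0.295, -0.315, 0, 0.679, 0], [-0.06, 0.35, -0.295, -0.36, 0, 0.776, 0], [-0.07, 0.373, -0.295, -0.41, 0, 0.873, 0], [-0.078, 0.373, -0.295, -0.457, 0, 0.978, 0], [-0.078, 0.373, -0.295, -0.457, 0, 0.978, 0], [-0.078, 0.373, -0.295, -0.457, 0, 0.978, 0]])

```text
time_s: 25.9
tool_pos: [0.4383, -0.0809, 0.219]
tool_rot: [-179.8, -25.0, 99.8]
force: [-0.5, -1.1, -2.6]
grip_width: 0.0577
grasp_force: 39.8
```

```bash
python3 - <<'E'
from h import *
st()
def pose(u,v,z,th,az=90,a=25,P=(.530,.157)):
    M=cupR(az,a-th); g=np.array([P[0]+v,P[1]+u,z]); return g+.019*M[:,2],M
for args in [(-.10,-.007,.215,0),(-.07,-.007,.2,30),(-.045,-.007,.185,60),(-.025,-.007,.174,100)]:
    p,M=pose(*args); print(args,np.round(p,4)); mv(p,M=M)
E
```

```text
t 25.9 tcp [ 0.4383 -0.0809  0.219 ] [-179.8  -25.    99.8] q [ 59.   6. -37. 103. -17.  86.  35.] F [-0.5 -1.1 -2.6] w 0.0577 g 39.8
(-0.1, -0.007, 0.215, 0) [0.523  0.065  0.1978]
move [0.5415 0.5423 0.3685] [-0.0502 -0.0003  0.1032] rows 3.4016134459631537
(-0.07, -0.007, 0.2, 30) [0.523  0.0853 0.1811]
move [0.5969 0.56   0.4865] [-0.022  -0.3485  0.1139] rows 3.8083753964328135
(-0.045, -0.007, 0.185, 60) [0.523  0.1011 0.1694]
move [0.6426 0.5736 0.572 ] [ 0.0085 -0.6966  0.1198] rows 7.069164472553905
(-0.025, -0.007, 0.174, 100) [0.523  0.1136 0.1691]
move [0.6978 0.5844 0.5998] [ 0.0533 -1.1606  0.1193] rows 11.6797706774191
```

apply_moves(moves=[[0.13, 0.13, 0.05, -0.01, 0, 0.03, 0], [0.27, 0.27, 0.12, -0.025, 0, 0.05, 0], [0.4, 0.4, 0.2, -0.04, 0, 0.08, 0], [0.54, 0.54, 0.3, -0.05, 0, 0.103, 0], [0.54, 0.54, 0.36, -0.05, 0, 0.103, 0], [0.54, 0.54, 0.36, -0.05, 0, 0.103, 0]])

```text
time_s: 26.5
tool_pos: [0.5225, 0.0674, 0.199]
tool_rot: [-180.0, -25.1, 90.6]
force: [-1.3, -1.5, -3.3]
grip_width: 0.0577
grasp_force: 39.8
```

```bash
python3 - <<'E'
from h import *
st()
def pose(u,v,z,th,az=90,a=25,P=(.530,.157)):
    M=cupR(az,a-th); g=np.array([P[0]+v,P[1]+u,z]); return g+.019*M[:,2],M
for args in [(-.085,-.007,.2,25),(-.065,-.007,.19,50),(-.045,-.007,.18,70),(-.03,-.007,.174,90),(-.025,-.007,.174,100),(-.025,-.007,.174,105)]:
    p,M=pose(*args); mv(p,M=M)
a=shot('top');b=shot('scene');w=shot('wrist')
cv2.imwrite('pics/c10.png',np.vstack([np.hstack([cv2.resize(a[140:265,200:400],(400,250)),cv2.resize(w,(400,250))]),np.hstack([cv2.resize(b[160:285,200:400],(400,250)),cv2.resize(a[90:215,300:500],(400,250))])])[...,::-1])
E
```

```text
t 26.5 tcp [0.5225 0.0674 0.199 ] [-180.   -25.1   90.6] q [ 47.  10. -44. 103. -19.  73.  10.] F [-1.3 -1.5 -3.3] w 0.0577 g 39.8
move [-0.0174  0.0029  0.0914] [-0.002  -0.2918  0.0073] rows 2.9193373529418705
move [0.0194 0.0036 0.154 ] [-4.000e-04 -5.827e-01  7.700e-03] rows 5.827727130261874
move [0.0723 0.0045 0.213 ] [ 0.001  -0.8154  0.0079] rows 8.154683398200943
move [0.1219 0.0051 0.2395] [ 0.0024 -1.0481  0.0079] rows 10.481699697895976
move [0.146  0.0053 0.2336] [ 0.0032 -1.1645  0.0079] rows 11.64521893234592
move [0.1478 0.0053 0.2255] [ 0.0036 -1.2227  0.0078] rows 12.2269803591104
```

View pics/c10.png

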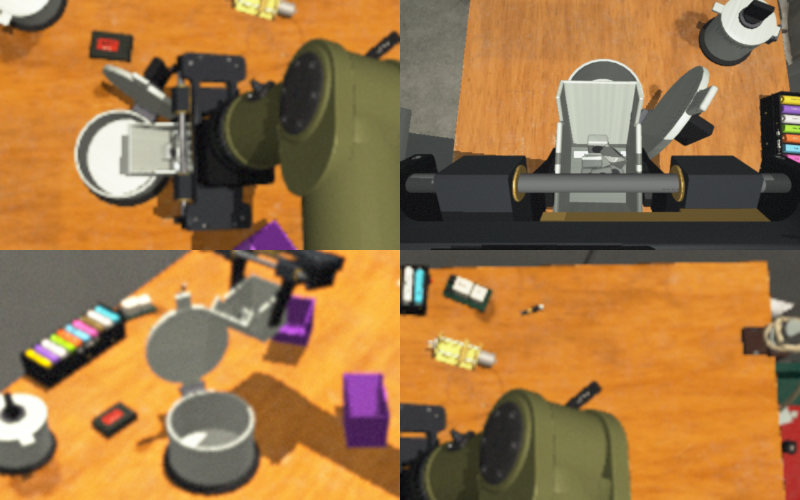

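apply_moves(moves=[[-0.01, 0.01, 0.03, 0, -0.08, 0.003, 0], [-0.015, -0.005, 0.05, 0, -0.16, 0.007, 0], [-0.017, -0.015, 0.07, 0, -0.24, 0.007, 0], [-0.015, -0.02, 0.09, 0, -0.3, 0.007, 0], [-0.005, -0.02, 0.11, 0, -0.38, 0.007, 0], [0.005, -0.02, 0.13, 0, -0.46, 0.007, 0], [0.015, -0.02, 0.15, 0, -0.54, 0.007, 0], [0.035, -0.02, 0.17, 0, -0.62, 0.007, 0], [0.055, -0.02, 0.19, 0, -0.7, 0.007, 0], [0.072, -0.02, 0.21, 0.001, -0.77, 0.007, 0], [0.072, -0.02, 0.213, 0.001, -0.815, 0.007, 0], [0.072, -0.02, 0.213, 0.001, -0.815, 0.007, 0]])

```text
time_s: 27.85
tool_pos: [0.5201, 0.0972, 0.1662]
tool_rot: [-179.9, 45.0, 89.8]
force: [0.3, -1.3, -2.9]
grip_width: 0.0579
grasp_force: 39.8
```

```bash
cat >> h.py <<'E'
def pose(u,v,z,th,az=90,a=25,P=(.530,.157)):
    M=cupR(az,a-th); g=np.array([P[0]+v,P[1]+u,z]); return g+.019*M[:,2],M
E
python3 - <<'E'
from h import *
st()
for args in [(-.035,-.012,.176,80),(-.03,-.012,.174,90),(-.025,-.012,.174,100),(-.025,-.012,.174,108)]:
    p,M=pose(*args); mv(p,M=M)
E
```

```text
t 27.9 tcp [0.5201 0.0972 0.1662] [-179.9   45.    89.8] q [ -3.  30. -43.  95.  48. 102. -56.] F [ 0.3 -1.3 -2.9] w 0.0579 g 39.8
move [ 0.0367 -0.0107 -0.0286] [-0.003  -0.1162 -0.0018] rows 1.1620351705062422
move [ 0.0455 -0.0108 -0.0435] [-0.0032 -0.2325 -0.0015] rows 2.3253257550077056
move [ 0.0481 -0.0109 -0.0682] [-0.0033 -0.3489 -0.0012] rows 3.4887903582950313
move [ 0.0372 -0.0109 -0.0756] [-0.0034 -0.4419 -0.001 ] rows 4.419594974607563
```

apply_moves(moves=[[0.02, -0.01, -0.015, 0, -0.06, 0, 0], [0.037, -0.011, -0.029, 0, -0.116, 0, 0], [0.041, -0.011, -0.036, 0, -0.17, 0, 0], [0.045, -0.011, -0.043, 0, -0.23, 0, 0], [0.047, -0.011, -0.055, 0, -0.29, 0, 0], [0.048, -0.011, -0.068, 0, -0.349, 0, 0], [0.048, -0.011, -0.068, 0, -0.349, 0, 0], [0.048, -0.011, -0.068, 0, -0.349, 0, 0], [0.037, -0.011, -0.076, 0, -0.44, 0, 0], [0.037, -0.011, -0.076, 0, -0.44, 0, 0], [0.037, -0.011, -0.076, 0, -0.44, 0, 0], [0.037, -0.011, -0.076, 0, -0.44, 0, 0]])

```text
time_s: 29.05
tool_pos: [0.5189, 0.112, 0.1746]
tool_rot: [178.0, 82.5, 87.5]
force: [0.5, 0.1, -1.9]
grip_width: 0.058
grasp_force: 39.8
```

```bash
python3 - <<'E'
from h import *
st()
a=shot('top');b=shot('scene');w=shot('wrist')
cv2.imwrite('pics/c11.png',np.vstack([np.hstack([cv2.resize(a[140:265,200:400],(400,250)),cv2.resize(w,(400,250))]),np.hstack([cv2.resize(b[160:285,200:400],(400,250)),cv2.resize(b[260:385,200:400],(400,250))])])[...,::-1])
for t in ('top','scene','wrist'): nut(t)
E
```

```text
t 29.1 tcp [0.5189 0.112  0.1746] [178.   82.5  87.5] q [-40.  46.  -6.  88.  53. 117. -58.] F [ 0.5  0.1 -1.9] w 0.058 g 39.8
```

View pics/c11.png

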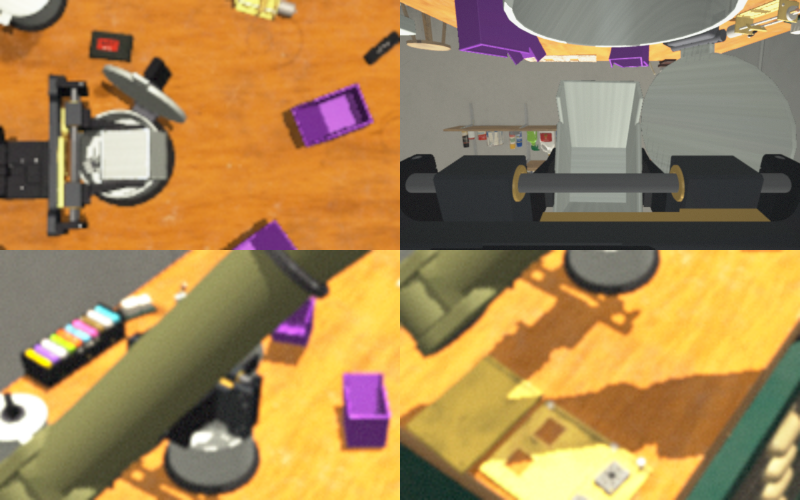

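```bash
python3 - <<'E'
from h import *
for args in [(-.025,-.012,.176,100),(-.035,-.012,.18,80),(-.05,-.012,.19,60),(-.065,-.012,.2,40),(-.09,-.012,.21,15),(-.10,-.012,.215,5)]:
    p,M=pose(*args); mv(p,M=M)
E
```

```text
move [ 0.0181 -0.0042 -0.0079] [-0.0045  0.0901 -0.004 ] rows 0.9034282401591637
move [ 0.0234 -0.004   0.0291] [-0.0038  0.3228 -0.0048] rows 3.229072144544762
move [-0.0096 -0.0035  0.077 ] [-0.003   0.5556 -0.0055] rows 5.555933491340505
move [-0.0511 -0.003   0.1171] [-0.002   0.7883 -0.0061] rows 7.882934041188383
move [-0.1095 -0.0021  0.1943] [-7.0000e-04  1.0792e+00 -6.7000e-03] rows 10.791742867872546
move [-0.1428 -0.0017  0.2243] [-1.0000e-04  1.1955e+00 -6.9000e-03] rows 11.955274655643766
```

apply_moves(moves=[[0.018, -0.004, -0.008, -0.004, 0.09, -0.004, 0], [0.022, -0.004, 0.01, -0.004, 0.17, -0.004, 0], [0.023, -0.004, 0.02, -0.004, 0.25, -0.004, 0], [0.023, -0.004, 0.029, -0.004, 0.323, -0.005, 0], [0.012, -0.004, 0.045, -0.003, 0.4, -0.005, 0], [0.002, -0.004, 0.062, -0.003, 0.48, -0.005, 0], [-0.01, -0.004, 0.077, -0.003, 0.556, -0.005, 0], [-0.023, -0.003, 0.09, -0.002, 0.63, -0.006, 0], [-0.037, -0.003, 0.104, -0.002, 0.71, -0.006, 0], [-0.05, -0.003, 0.117, -0.002, 0.788, -0.006, 0], [-0.07, -0.003, 0.145, -0.002, 0.88, -0.006, 0], [-0.09, -0.003, 0.17, -0.001, 0.97, -0.006, 0], [-0.09, -0.003, 0.17, -0.001, 0.97, -0.006, 0]])

```text
time_s: 30.65
tool_pos: [0.5183, 0.0684, 0.1894]
tool_rot: [179.9, -0.4, 89.3]
force: [-0.9, -0.9, -1.6]
grip_width: 0.0577
grasp_force: 39.8
```

```bash
python3 - <<'E'
from h import *
st()
mv((.5,-.03,.21),M=cupR(90,25)); mv((.43,-.13,.12),M=cupR(100,25))
shot('wrist','w12')
a=shot('top','t5'); shot('scene','s5')
for t in ('wrist','top','scene'): nut(t)
E
```

```text
t 30.6 tcp [0.5183 0.0684 0.1894] [179.9  -0.4  89.3] q [ -3.   4.  -8. 104.   0.  72. -11.] F [-0.9 -0.9 -1.6] w 0.0577 g 39.8
move [-0.4921 -0.0858 -0.107 ] [ 0.0032  0.2858 -0.0072] rows 2.8590918093805335
move [-0.9995 -0.431   0.3384] [ 0.029   0.2851 -0.1216] rows 4.559593477828255
[326.  67.] 0.67 [526.9 185.6] [19.1 18.9] 32.4 406
[327.  49.] 0.43 [526.1 202.7] [14.1 10.6] 27.8 147
```

apply_moves(moves=[[-0.12, -0.02, -0.03, 0, 0.07, 0, 0], [-0.25, -0.04, -0.06, 0, 0.14, 0, 0], [-0.37, -0.06, -0.1, 0, 0.21, 0, 0], [-0.492, -0.086, -0.107, 0.003, 0.286, -0.007, 0], [-0.6, -0.15, -0.1, 0.01, 0.286, -0.04, 0], [-0.75, -0.25, 0, 0.02, 0.286, -0.08, 0], [-0.9, -0.35, 0.1, 0.029, 0.285, -0.121, 0], [-1, -0.431, 0.2, 0.029, 0.285, -0.121, 0], [-1, -0.431, 0.3, 0.029, 0.285, -0.121, 0], [-1, -0.431, 0.338, 0.029, 0.285, -0.121, 0], [-1, -0.431, 0.338, 0.029, 0.285, -0.121, 0]])

```text
time_s: 32.05
tool_pos: [0.4314, -0.1217, 0.1176]
tool_rot: [-179.7, -25.2, 100.7]
force: [-0.6, 0.2, -1.0]
grip_width: 0.0579
grasp_force: 39.8
```

```bash
python3 - <<'E'
from h import *
st()
M=cupR(100,25)
mv((.4306,-.176,.045),M=M);mv((.4306,-.176,.0258),M=M)
E
```

```text
t 32.0 tcp [ 0.4314 -0.1217  0.1176] [-179.7  -25.2  100.7] q [ 21.  11.   8. 109. -21.  78.  47.] F [-0.6  0.2 -1. ] w 0.0579 g 39.8
move [-0.3952 -0.0533  0.2154] [-0.0066 -0.002   0.0072] rows 1.8129666551892327
move [-0.436  -0.0529  0.3023] [-0.0066 -0.002   0.0072] rows 2.132837792271002
```

apply_moves(moves=[[-0.15, -0.02, 0.05, -0.007, -0.002, 0.007, 0], [-0.3, -0.04, 0.12, -0.007, -0.002, 0.007, 0], [-0.395, -0.053, 0.215, -0.007, -0.002, 0.007, 0], [-0.4, -0.053, 0.23, -0.007, -0.002, 0.007, 0], [-0.41, -0.053, 0.25, -0.007, -0.002, 0.007, 0], [-0.42, -0.053, 0.27, -0.007, -0.002, 0.007, 0], [-0.436, -0.053, 0.302, -0.007, -0.002, 0.007, 0], [-0.436, -0.053, 0.302, -0.007, -0.002, 0.007, 0]])

```text
time_s: 32.85
tool_pos: [0.4309, -0.1771, 0.0268]
tool_rot: [179.8, -24.9, 100.0]
force: [-0.8, 0.7, -1.2]
grip_width: 0.0577
grasp_force: 39.8
```

```bash
python3 - <<'E'
from h import *
st()
im=shot('scene','s6');w=shot('wrist','w13')
cv2.imwrite('pics/c13.png',np.hstack([cv2.resize(im[140:265,300:500],(400,250)),cv2.resize(w,(400,250))])[...,::-1])
E
```

```text
t 32.9 tcp [ 0.4309 -0.1771  0.0268] [179.8 -24.9 100. ] q [ 25.  21.  10. 109. -23.  70.  56.] F [-0.8  0.7 -1.2] w 0.0577 g 39.8
```

View pics/c13.png

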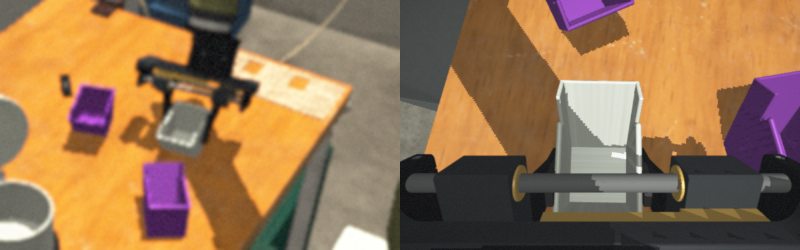

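apply_moves(moves=[[-0.003, 0, 0.006, 0, 0, 0, 0], [-0.003, 0, 0.006, 0, 0, 0, 0], [-0.003, 0, 0.006, 0, 0, 0, 0.75], [-0.003, 0, 0.006, 0, 0, 0, 0.8], [-0.003, 0, 0.006, 0, 0, 0, 0.9], [-0.003, 0, 0.006, 0, 0, 0, 0.95], [-0.003, 0, 0.006, 0, 0, 0, 0.95], [-0.003, 0, -0.1, 0, 0, 0, 0.95], [-0.003, 0, -0.25, 0, 0, 0, 0.95], [-0.003, 0, -0.45, 0, 0, 0, 0.95], [-0.003, 0, -0.7, 0, 0, 0, 0.95], [-0.003, 0, -0.95, 0, 0, 0, 0.95], [-0.003, 0, -0.95, 0, 0, 0, 0.95]], grip_force=20)

```text
time_s: 34.25
tool_pos: [0.4465, -0.2623, 0.2051]
tool_rot: [179.3, -24.4, 99.9]
force: [0.4, -0.3, 0.8]
grip_width: 0.0825
grasp_force: 0.0
```

```bash
python3 - <<'E'
from h import *
st()
for cam in ('wrist','top'):
  im=shot(cam); c=cal(cam)
  for m in masks_of(cam,'cup')[:3]:
    ys,xs=np.nonzero(m['pixels']); hs=cv2.cvtColor(im,cv2.COLOR_RGB2HSV)[ys,xs].mean(0)
    h=cv2.convexHull(np.c_[xs,ys].astype(np.float32)); W=np.array([atz(c,p,.06)[:2] for p in h[:,0]]).astype(np.float32)
    print(cam,np.round(m['location']),round(m['conf'],2),hs.round(),cv2.minAreaRect(W*1000))
shot('scene','s7'); nut('top'); nut('scene')
# lid tab/angle
for cam in ('top','scene'):
  shot(cam)
  print([(b['location'],b['conf']) for b in boxes_of(cam,'lid_tab')])
E
```

```text
t 34.2 tcp [ 0.4465 -0.2623  0.2051] [179.3 -24.4  99.9] q [ 28.  17.  13.  91. -19.  91.  54.] F [ 0.4 -0.3  0.8] w 0.0825 g 0.0
wrist [315. 163.] 0.85 [ 37.  14. 205.] ((428.8209228515625, -170.345947265625), (59.235191345214844, 105.4603271484375), 9.11134147644043)
wrist [460. 158.] 0.81 [140. 137. 141.] ((569.4382934570312, -136.9924774169922), (82.42772674560547, 104.99298095703125), 16.501794815063477)
wrist [296.  34.] 0.63 [140. 139. 144.] ((385.6580505371094, -29.843017578125), (69.14430236816406, 93.72871398925781), 34.81574630737305)
top [330. 265.] 0.97 [141. 145. 163.] ((389.52764892578125, -27.530567169189453), (62.18749237060547, 102.00313568115234), 34.07341384887695)
top [380. 252.] 0.63 [ 40.  22. 177.] ((431.0648193359375, -169.76358032226562), (58.156978607177734, 99.56143951416016), 9.845393180847168)
top [278. 178.] 0.62 [65. 58. 50.] ((646.5859985351562, 105.59088897705078), (35.686614990234375, 32.9378547668457), 51.6609992980957)
[256. 219.] 0.46 [531.6 178.6] [14.3 16.1] 44.2 31
[([210.0, 131.3], 0.92), ([273.3, 182.8], 0.65)]
[([204.9, 242.1], 0.73), ([292.7, 208.5], 0.71)]
```

```bash
cat >> h.py <<'E'
P0=np.array([.530,.157]); H=np.array([np.cos(np.radians(-34)),np.sin(np.radians(-34))])
def hz(h,z): return np.r_[P0+h*H,z]
E
python3 - <<'E'
from h import *
mv((.60,-.13,.28),(180,0,146)); mv(hz(.135,.28),(180,0,146))
E
```

```text
move [ 0.6167  0.878  -0.1604] [ 0.1183 -0.2738 -0.5279] rows 6.063270778804131
move [1.5284 1.2656 0.2649] [ 0.1183 -0.2738 -0.5279] rows 8.007907137390884
```

apply_moves(moves=[[0.1, 0.15, -0.05, 0.02, -0.045, -0.088, 0.5], [0.2, 0.3, -0.1, 0.04, -0.09, -0.176, 0.3], [0.3, 0.45, -0.16, 0.06, -0.135, -0.264, 0], [0.4, 0.6, -0.16, 0.08, -0.18, -0.352, 0], [0.5, 0.75, -0.16, 0.1, -0.23, -0.44, 0], [0.617, 0.878, -0.16, 0.118, -0.274, -0.528, 0], [0.617, 0.878, -0.16, 0.118, -0.274, -0.528, 0], [0.617, 0.878, -0.16, 0.118, -0.274, -0.528, 0]])

```text
time_s: 35.6
tool_pos: [0.6003, -0.1284, 0.2806]
tool_rot: [180.0, 0.1, 146.2]
force: [0.2, -1.8, -1.1]
grip_width: 0.0267
grasp_force: 0.0
```

```bash
python3 - <<'E'
from h import *
st(); mv(hz(.135,.28),(180,0,146))
E
```

```text
t 35.6 tcp [ 0.6003 -0.1284  0.2806] [1.800e+02 1.000e-01 1.462e+02] q [ 9. 13.  0. 84. -0. 84. 66.] F [ 0.2 -1.8 -1.1] w 0.0267 g 0.0
move [0.4117 0.9878 0.0031] [0.0003 0.0009 0.0018] rows 4.2808873790965265
```

apply_moves(moves=[[0.1, 0.24, 0, 0, 0, 0, 0], [0.2, 0.48, 0, 0, 0, 0, 0], [0.3, 0.72, 0, 0, 0, 0, 0], [0.41, 0.988, 0, 0, 0, 0, 0], [0.41, 0.988, 0, 0, 0, 0, 0], [0.41, 0.988, 0, 0, 0, 0, 0]])

```text
time_s: 36.2
tool_pos: [0.6424, 0.081, 0.2793]
tool_rot: [-180.0, -0.0, 146.1]
force: [0.1, -1.0, -0.8]
grip_width: 0.0004
grasp_force: 0.0
```

```bash
python3 - <<'E'
from h import *
st(); shot('wrist','w14'); nut('wrist',z=.016); c=cal('wrist')
print('proj hinge,pot,tab95,tab105',[proj(c,p).round() for p in (hz(.07,.081),hz(0,.08),hz(.07+.145*np.sin(np.radians(5)),.226),hz(.07+.145*np.sin(np.radians(15)),.22))])
print([(b['location'],round(b['conf'],2)) for b in boxes_of('wrist','lid_tab')+boxes_of('wrist','pot')])
mv(hz(.135,.19),(180,0,146))
E
```

```text
t 36.2 tcp [0.6424 0.081  0.2793] [-180.    -0.   146.1] q [-5. 17. -6. 78.  2. 85. 45.] F [ 0.1 -1.  -0.8] w 0.0004 g 0.0
[333.  41.] 0.63 [530.8 174.3] [18.  19.3] 32.6 270
proj hinge,pot,tab95,tab105 [array([321., 112.]), array([321.,  39.]), array([323., 138.]), array([323., 174.])]
[([324.0, 139.8], 0.8), ([536.3, 164.2], 0.62), ([524.9, 162.7], 0.92), ([318.1, 78.6], 0.91)]
move [0.0229 0.0246 0.4516] [-0.001   0.0016 -0.0039] rows 1.8113213092241038
```

View pics/w14.png

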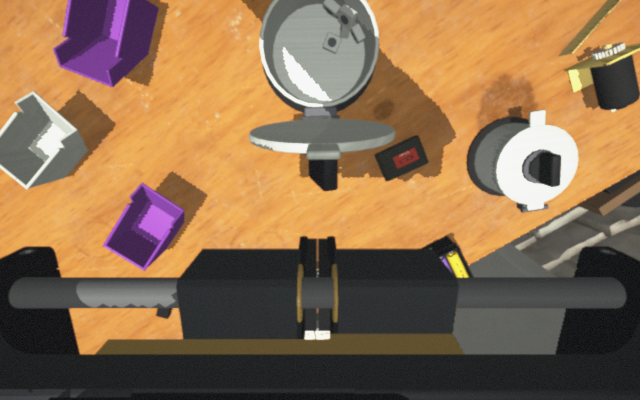

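apply_moves(moves=[[0, 0, 0.2, 0, 0, 0, 0], [0, 0, 0.4, 0, 0, 0, 0], [0, 0, 0.45, 0, 0, 0, 0], [0.06, 0, 0.45, 0, 0, 0, 0], [0.12, 0, 0.43, 0, 0, 0, 0], [0.18, 0, 0.41, 0, 0, 0, 0], [0.24, 0, 0.38, 0, 0, 0, 0], [0.32, 0, 0.38, 0, 0, 0, 0], [0.4, 0, 0.38, 0, 0, 0, 0], [0.48, 0, 0.4, 0, 0, 0, 0], [0.56, 0, 0.43, 0, 0, 0, 0]], grip_force=20)

```text
time_s: 37.5
tool_pos: [0.5487, 0.1429, 0.1948]
tool_rot: [180.0, 0.1, 146.0]
force: [0.5, -1.5, 0.1]
grip_width: 0.0006
grasp_force: 0.4
```

```bash
cat >> h.py <<'E'
def lidst():
    o=st(); q=o['tool_pos'][:2]-P0; print('h',round(q@H,4),'lat',round(q@np.array([-H[1],H[0]]),4)); 
    shot('top'); t=cal('top'); print('tab px',[(b['location'],round(b['conf'],2)) for b in boxes_of('top','lid_tab')])
    for a in range(0,110,15):
        r=np.radians(a); print(a,proj(t,hz(.07-.145*np.cos(r)+.004*np.sin(r),.081+.145*np.sin(r)+.004*np.cos(r))).round(),end=' ')
E
python3 - <<'E'
from h import *
lidst()
for h,z in [(.0235,.193),(-.0034,.174),(-.025,.150),(-.039,.120),(-.044,.099),(-.045,.088)]: mv(hz(h,z),(180,0,146))
E
```

```text
t 37.5 tcp [0.5487 0.1429 0.1948] [1.80e+02 1.00e-01 1.46e+02] q [ -9.  10. -10.  97.   2.  73.  37.] F [ 0.5 -1.5  0.1] w 0.0006 g 0.4
h 0.0234 lat -0.0012
tab px [([209.6, 131.0], 0.92), ([270.4, 187.9], 0.6)]
0 [244. 241.] 15 [242. 238.] 30 [243. 233.] 45 [247. 224.] 60 [252. 212.] 75 [260. 199.] 90 [268. 185.] 105 [277. 173.] move [-0.0127  0.004   0.0034] [-0.0003 -0.0007  0.0025] rows 0.054923748841713985
move [0.1217 0.0046 0.0985] [-0.0003 -0.0007  0.0025] rows 0.6266682226982212
move [0.2296 0.005  0.2186] [-0.0003 -0.0007  0.0025] rows 1.268341000013093
move [0.2994 0.0054 0.3687] [-0.0003 -0.0007  0.0025] rows 1.900074306824114
move [0.3243 0.0055 0.4737] [-0.0003 -0.0007  0.0025] rows 2.2966072167283738
move [0.3293 0.0056 0.5288] [-0.0003 -0.0007  0.0025] rows 2.4916617466144557
```

```bash
python3 - <<'E'
from h import *
for cam in ('scene','wrist'):
    shot(cam); c=cal(cam)
    for n in ('lid_tab','lid','knob_grip','pot'): print(cam,n,[(np.round(b['location']).tolist(),round(b['conf'],2)) for b in boxes_of(cam,n)])
    for a in (0,30,45,60,75,90):
        r=np.radians(a); k=lambda R_,e: proj(c,hz(.07-R_*np.cos(r)+e*np.sin(r),.081+R_*np.sin(r)+e*np.cos(r))).round()
        print(a,'tab',k(.145,.004),'disc',k(.07,.004),'knob',k(.07,.038))
E
```

```text
scene lid_tab [([296.0, 222.0], 0.77)]
scene lid [([296.0, 217.0], 0.94), ([204.0, 246.0], 0.75)]
scene knob_grip [([206.0, 238.0], 0.54)]
scene pot [([303.0, 250.0], 0.98), ([208.0, 251.0], 0.8), ([298.0, 219.0], 0.26)]
0 tab [315. 261.] disc [305. 243.] knob [304. 234.]
30 tab [311. 236.] disc [303. 231.] knob [300. 219.]
45 tab [308. 221.] disc [301. 225.] knob [298. 212.]
60 tab [303. 208.] disc [299. 218.] knob [295. 207.]
75 tab [298. 196.] disc [297. 213.] knob [293. 204.]
90 tab [294. 187.] disc [295. 209.] knob [291. 202.]
wrist lid_tab [([557.0, 268.0], 0.86), ([328.0, 229.0], 0.75)]
wrist lid [([561.0, 268.0], 0.98), ([326.0, 226.0], 0.65)]
wrist knob_grip []
wrist pot [([542.0, 255.0], 0.85), ([319.0, 179.0], 0.66)]
0 tab [318.  72.] disc [318. 169.] knob [318. 177.]
30 tab [319. 100.] disc [318. 193.] knob [319. 229.]
45 tab [319. 148.] disc [319. 214.] knob [319. 260.]
60 tab [319. 220.] disc [319. 239.] knob [319. 290.]
75 tab [319. 301.] disc [319. 266.] knob [319. 315.]
90 tab [319. 374.] disc [319. 290.] knob [318. 332.]
```

apply_moves(moves=[[0.04, 0.005, 0.03, 0, 0, 0, 0], [0.08, 0.005, 0.065, 0, 0, 0, 0], [0.12, 0.005, 0.1, 0, 0, 0, 0], [0.16, 0.005, 0.14, 0, 0, 0, 0], [0.2, 0.005, 0.18, 0, 0, 0, 0], [0.23, 0.005, 0.22, 0, 0, 0, 0], [0.255, 0.005, 0.26, 0, 0, 0, 0], [0.275, 0.005, 0.3, 0, 0, 0, 0], [0.29, 0.005, 0.34, 0, 0, 0, 0], [0.3, 0.005, 0.37, 0, 0, 0, 0], [0.31, 0.005, 0.41, 0, 0, 0, 0], [0.32, 0.005, 0.45, 0, 0, 0, 0], [0.325, 0.005, 0.475, 0, 0, 0, 0], [0.325, 0.005, 0.475, 0, 0, 0, 0]])

```text
time_s: 39.5
tool_pos: [0.4962, 0.1789, 0.0982]
tool_rot: [-179.9, 0.0, 146.0]
force: [0.2, -0.4, 0.8]
grip_width: 0.0003
grasp_force: 0.0
```

```bash
python3 - <<'E'
from h import *
o=st(); mv(hz(-.045,.088),(180,0,146))
c=cal('wrist')
for cam in ('scene','wrist'):
    shot(cam); c=cal(cam)
    for n in ('lid_tab','lid','knob_grip'): print(cam,n,[(np.round(b['location']).tolist(),round(b['conf'],2)) for b in boxes_of(cam,n)])
    for a in (0,5,10,20):
        r=np.radians(a); k=lambda R_,e: proj(c,hz(.07-R_*np.cos(r)+e*np.sin(r),.081+R_*np.sin(r)+e*np.cos(r))).round()
        print(a,'tab',k(.145,.004),'disc',k(.07,.004),'knob',k(.07,.038))
E
```

```text
t 39.5 tcp [0.4962 0.1789 0.0982] [-179.9    0.   146. ] q [-12.  10. -12. 109.   2.  62.  31.] F [ 0.2 -0.4  0.8] w 0.0003 g 0.0
move [0.0237 0.0039 0.0508] [-0.0007  0.0003 -0.0001] rows 0.2246011332589697
scene lid_tab [([298.0, 248.0], 0.86), ([204.0, 241.0], 0.86)]
scene lid [([206.0, 249.0], 0.82), ([302.0, 249.0], 0.7), ([394.0, 207.0], 0.24)]
scene knob_grip [([202.0, 238.0], 0.41)]
0 tab [315. 261.] disc [305. 243.] knob [304. 234.]
5 tab [314. 258.] disc [305. 241.] knob [304. 231.]
10 tab [314. 254.] disc [304. 239.] knob [303. 229.]
20 tab [313. 245.] disc [304. 235.] knob [302. 224.]
wrist lid_tab [([318.0, 227.0], 0.71)]
wrist lid [([320.0, 226.0], 0.73)]
wrist knob_grip [([321.0, 211.0], 0.74)]
0 tab [317. 184.] disc [316. 303.] knob [316. 341.]
5 tab [317. 191.] disc [316. 310.] knob [316. 356.]
10 tab [317. 202.] disc [316. 318.] knob [316. 371.]
20 tab [317. 235.] disc [316. 337.] knob [316. 405.]
```

apply_moves(moves=[[0.012, 0.004, 0.02, 0, 0, 0, 0], [0.02, 0.004, 0.04, 0, 0, 0, 0], [0.02, 0.004, 0.05, 0, 0, 0, 0], [0.02, 0.004, 0.057, 0, 0, 0, 0], [0.02, 0.004, 0.057, 0, 0, 0, 0]])

```text
time_s: 40.4
tool_pos: [0.4942, 0.1823, 0.0911]
tool_rot: [180.0, 0.1, 146.0]
force: [-7.0, -2.9, 21.1]
grip_width: 0.0003
grasp_force: 10.8
```

```bash
python3 - <<'E'
from h import *
o=st()
shot('wrist','w16'); print([(np.round(b['location']).tolist(),round(b['conf'],2)) for b in boxes_of('wrist','lid_tab')])
print(proj(cal('wrist'),hz(-.075,.085)))
E
```

```text
t 40.4 tcp [0.4942 0.1823 0.0911] [1.80e+02 1.00e-01 1.46e+02] q [-12.  10. -12. 109.   3.  61.  31.] F [-7.  -2.9 21.1] w 0.0003 g 10.8
[([316.0, 230.0], 0.97)]
[314.78588571 195.15469044]
```

apply_moves(moves=[[0, 0, -0.1, 0, 0, 0, 0], [0, 0, -0.35, 0, 0, 0, 0.3], [0, 0, -0.6, 0, 0, 0, 0.7], [-0.15, 0, -0.8, 0, 0, 0, 0.7], [-0.25, 0, -0.9, 0, 0, 0, 0.7], [-0.25, 0, -0.9, 0, 0, 0, 0.7], [-0.25, 0, -0.9, 0, 0, 0, 0.7]])

```text
time_s: 41.2
tool_pos: [0.5347, 0.1543, 0.267]
tool_rot: [-180.0, 0.0, 146.0]
force: [-0.4, -0.1, -0.7]
grip_width: 0.0403
grasp_force: 0.0
```

```bash
cat >> h.py <<'E'
def knob(name=None,z=.131):
    st(); im=shot('wrist',name); c=cal('wrist')
    for m in masks_of('wrist','knob_grip'):
        ys,xs=np.nonzero(m['pixels']); h=cv2.convexHull(np.c_[xs,ys].astype(np.float32))[:,0]
        W=np.array([atz(c,p,z)[:2] for p in h]).astype(np.float32)
        (a,b),(w,l),g=cv2.minAreaRect(W*1000); print(np.round(m['location']),round(m['conf'],2),len(xs),'rect',round(a,1),round(b,1),round(w,1),round(l,1),'long az',round(g if w>l else g+90,1))
E
python3 - <<'E'
from h import *
knob('w17'); c=cal('wrist'); print('exp',hz(0,.131),proj(c,hz(0,.131)))
im=cv2.imread('pics/w17.png'); g=cv2.cvtColor(im,cv2.COLOR_BGR2GRAY); px=proj(c,hz(0,.131)).astype(int)
y0,x0=max(px[1]-90,0),px[0]-110
cv2.imwrite('pics/w17c.png',cv2.resize(im[y0:y0+180,x0:x0+220],None,fx=3,fy=3)); print(x0,y0)
t=cal('top'); shot('top')
for n in ('lid','knob_grip','stray1'):
    print(n,[(np.round(b['location']).tolist(),round(b['conf'],2)) for b in boxes_of('top',n)])
print(proj(t,hz(0,.09)),proj(t,hz(-.145+.07,.084)))
E
```

```text
t 41.2 tcp [0.5347 0.1543 0.267 ] [-180.    0.  146.] q [-10.   6. -10.  93.   1.  81.  36.] F [-0.4 -0.1 -0.7] w 0.0403 g 0.0
[316. 183.] 0.97 1282 rect 529.0 160.8 33.3 45.8 long az 158.5
exp [0.53  0.157 0.131] [316.70427919 186.9834441 ]
206 96
lid [([210.0, 128.0], 0.91), ([255.0, 162.0], 0.59), ([271.0, 195.0], 0.49), ([378.0, 250.0], 0.29)]
knob_grip []
stray1 []
[259.21843096 216.7677496 ] [243.92763107 240.60065752]
```

View pics/w17c.png

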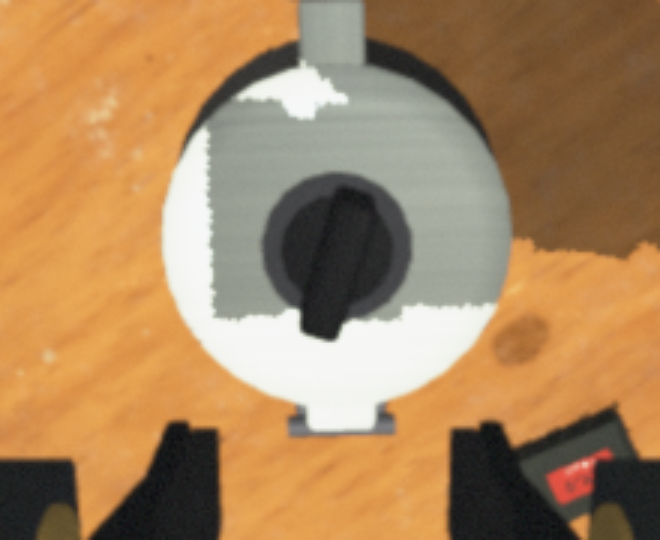

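```bash
python3 - <<'E'
from h import *
c=cal('wrist'); f=lambda x,y: atz(c,(206+x/3,96+y/3),.131)[:2]
A,B=f(321,337),f(356,193); d=A-B; print(A,B,np.linalg.norm(d),np.degrees(np.arctan2(d[1],d[0])))
for a,b in (((340,338),(375,200)),((302,330),(337,190))):
    d=f(*a)-f(*b); print(np.degrees(np.arctan2(d[1],d[0])),np.linalg.norm(d))
A=f(321,337)
print('centre from near end', A-.023*d/np.linalg.norm(d))
# dark threshold PCA of the bar in the picture
im=cv2.imread('pics/w17.png'); g=cv2.GaussianBlur(cv2.cvtColor(im,cv2.COLOR_BGR2GRAY),(3,3),0)
sub=g[150:215,290:345]; print(np.percentile(sub,[5,15,30,50]))
for th in (22,28,34):
    n,l,s,cc=cv2.connectedComponentsWithStats((sub<th).astype(np.uint8)); i=1+np.argmax(s[1:,4]); ys,xs=np.nonzero(l==i)
    W=np.array([atz(c,(x+290,y+150),.131)[:2] for x,y in zip(xs,ys)]).astype(np.float32)*1000; print(th,cv2.minAreaRect(W),len(xs))
E
```

```text
[0.54627304 0.14217957] [0.51450637 0.17637798] 0.04667603352871342 -47.11119045979188
-47.362420103795706 0.04487992605201421
-47.78765410943809 0.04537670968108936
centre from near end [0.5308198  0.15921475]
[33. 38. 42. 75.]Traceback (most recent call last):
  File "<stdin>", line 12, in <module>
    return _wrapfunc(a, 'argmax', axis=axis, out=out, **kwds)
    return bound(*args, **kwds)
ValueError: attempt to get argmax of an empty sequence
```

```bash
python3 - <<'E'
from h import *
mv((.5308,.158,.15),(180,0,132.6)); mv((.5308,.158,.106),(180,0,132.6))
E
```

```text
move [0.0238 0.0053 0.5839] [-0.0007  0.0002  0.1565] rows 2.337655587826727
move [0.0238 0.0056 0.8039] [-0.0007  0.0002  0.1565] rows 3.2171120284107384
```

apply_moves(moves=[[0.024, 0.005, 0.15, 0, 0, 0.08, 0.7], [0.024, 0.005, 0.35, 0, 0, 0.156, 0.7], [0.024, 0.005, 0.55, 0, 0, 0.156, 0.7], [0.024, 0.005, 0.68, 0, 0, 0.156, 0.7], [0.024, 0.005, 0.78, 0, 0, 0.156, 0.7], [0.024, 0.005, 0.8, 0, 0, 0.156, 0.7], [0.024, 0.005, 0.8, 0, 0, 0.156, 0.3], [0.024, 0.005, 0.8, 0, 0, 0.156, 0.2], [0.024, 0.005, 0.8, 0, 0, 0.156, 0], [0.024, 0.005, 0.8, 0, 0, 0.156, 0], [0.024, 0.005, 0.8, 0, 0, 0.156, 0], [0.024, 0.005, 0.8, 0, 0, 0.156, 0], [0.024, 0.005, 0.8, 0, 0, 0.156, 0]], grip_force=40)

```text
time_s: 42.8
tool_pos: [0.5318, 0.1573, 0.108]
tool_rot: [180.0, 0.1, 132.6]
force: [-0.5, 0.1, 3.2]
grip_width: 0.014
grasp_force: 40.0
```

```bash
python3 - <<'E'
from h import *
print(st()['wrist_torque'])
E
```

```text
t 42.8 tcp [0.5318 0.1573 0.108 ] [1.800e+02 1.000e-01 1.326e+02] q [-11.  12. -10. 105.   2.  63.  21.] F [-0.5  0.1  3.2] w 0.014 g 40.0
[ 0.13907225 -0.11534549 -0.10750348]
```

apply_moves(moves=[[0, 0, 0, 0, 0, 0.04, 0], [0, 0, 0, 0, 0, 0.08, 0], [0, 0, 0, 0, 0, 0.12, 0], [0, 0, 0, 0, 0, 0.16, 0], [0, 0, 0, 0, 0, 0.2, 0]])

```text
time_s: 43.3
tool_pos: [0.5319, 0.1573, 0.108]
tool_rot: [180.0, 0.1, 115.3]
force: [-0.4, -0.9, 1.0]
grip_width: 0.0136
grasp_force: 40.0
```

```bash
python3 - <<'E'
from h import *
print(st()['wrist_torque'])
E
```

```text
t 43.3 tcp [0.5319 0.1573 0.108 ] [1.800e+02 1.000e-01 1.153e+02] q [-12.  12.  -8. 105.   2.  63.   4.] F [-0.4 -0.9  1. ] w 0.0136 g 40.0
[-0.17786518  0.03745298  0.18007509]
```

apply_moves(moves=[[0, 0, 0, 0, 0, 0.03, 0], [0, 0, 0, 0, 0, 0.06, 0], [0, 0, 0, 0, 0, 0.08, 0]])

```text
time_s: 43.6
tool_pos: [0.5319, 0.1572, 0.108]
tool_rot: [180.0, 0.1, 108.4]
force: [-1.3, -1.2, 2.3]
grip_width: 0.0137
grasp_force: 40.0
```

```bash
python3 - <<'E'
from h import *
print(st()['wrist_torque'])
E
```

```text
t 43.6 tcp [0.5319 0.1572 0.108 ] [1.800e+02 1.000e-01 1.084e+02] q [-13.  12.  -7. 105.   2.  63.  -2.] F [-1.3 -1.2  2.3] w 0.0137 g 40.0
[-0.27460242  0.10969886  0.20922759]
```

apply_moves(moves=[[0, 0, 0, 0, 0, 0.03, 0], [0, 0, 0, 0, 0, 0.06, 0]])

```text
time_s: 43.8
tool_pos: [0.5318, 0.1573, 0.108]
tool_rot: [180.0, 0.1, 103.3]
force: [-1.1, -2.2, 2.6]
grip_width: 0.0135
grasp_force: 40.0
```

```bash
python3 - <<'E'
from h import *
print(st()['wrist_torque'])
E
```

```text
t 43.8 tcp [0.5318 0.1573 0.108 ] [1.800e+02 1.000e-01 1.033e+02] q [-13.  12.  -7. 105.   2.  63.  -7.] F [-1.1 -2.2  2.6] w 0.0135 g 40.0
[-0.25760199  0.10241958  0.15737827]
```

apply_moves(moves=[[0, 0, 0, 0, 0, 0.03, 0], [0, 0, 0, 0, 0, 0.06, 0]])

```text
time_s: 44.0
tool_pos: [0.5318, 0.1572, 0.108]
tool_rot: [179.9, 0.1, 98.1]
force: [-0.9, -0.8, 2.4]
grip_width: 0.0135
grasp_force: 40.0
```

```bash
python3 - <<'E'
from h import *
print(st()['wrist_torque'])
E
```

```text
t 44.0 tcp [0.5318 0.1572 0.108 ] [1.799e+02 1.000e-01 9.810e+01] q [-14.  12.  -6. 105.   1.  63. -12.] F [-0.9 -0.8  2.4] w 0.0135 g 40.0
[-0.28629738  0.1513492   0.22736794]
```

apply_moves(moves=[[0, 0, 0, 0, 0, 0.03, 0], [0, 0, 0, 0, 0, 0.06, 0]])

```text
time_s: 44.2
tool_pos: [0.5318, 0.1573, 0.108]
tool_rot: [179.9, 0.1, 93.0]
force: [-1.2, -0.6, 1.2]
grip_width: 0.0141
grasp_force: 40.0
```

```bash
python3 - <<'E'
from h import *
print(st()['wrist_torque'])
E
```

```text
t 44.2 tcp [0.5318 0.1573 0.108 ] [1.799e+02 1.000e-01 9.300e+01] q [-14.  12.  -6. 105.   1.  63. -17.] F [-1.2 -0.6  1.2] w 0.0141 g 40.0
[-0.20450385  0.21467332  0.27490546]
```

apply_moves(moves=[[0, 0, 0, 0, 0, 0.02, 0], [0, 0, 0, 0, 0, 0.04, 0]])

```text
time_s: 44.4
tool_pos: [0.5319, 0.1574, 0.108]
tool_rot: [179.9, 0.1, 89.6]
force: [-1.2, -0.6, 3.4]
grip_width: 0.014
grasp_force: 40.0
```

```bash
python3 - <<'E'
from h import *
print(st()['wrist_torque'])
E
```

```text
t 44.4 tcp [0.5319 0.1574 0.108 ] [1.799e+02 1.000e-01 8.960e+01] q [-15.  12.  -5. 105.   1.  63. -21.] F [-1.2 -0.6  3.4] w 0.014 g 40.0
[-0.36831171  0.17454036  0.5735718 ]
```

apply_moves(moves=[[0, 0, 0, 0, 0, 0.02, 0], [0, 0, 0, 0, 0, 0.04, 0]])

```text
time_s: 44.6
tool_pos: [0.5318, 0.1574, 0.108]
tool_rot: [179.9, 0.0, 86.0]
force: [-3.2, -2.5, 6.6]
grip_width: 0.0138
grasp_force: 40.0
```

```bash
python3 - <<'E'
from h import *
print(st()['wrist_torque'])
E
```

```text
t 44.6 tcp [0.5318 0.1574 0.108 ] [179.9   0.   86. ] q [-15.  12.  -5. 105.   1.  63. -24.] F [-3.2 -2.5  6.6] w 0.0138 g 40.0
[-0.37202388  0.647286    0.29943489]
```

apply_moves(moves=[[0, 0, 0, 0, 0, 0.02, 0], [0, 0, 0, 0, 0, 0.04, 0], [0, 0, 0, 0, 0, 0.06, 0]])

```text
time_s: 44.9
tool_pos: [0.5318, 0.1573, 0.1079]
tool_rot: [179.9, 0.0, 80.8]
force: [-1.8, -2.0, 5.1]
grip_width: 0.014
grasp_force: 40.0
```

```bash
python3 - <<'E'
from h import *
print(st()['wrist_torque'])
E
```

```text
t 44.9 tcp [0.5318 0.1573 0.1079] [179.9   0.   80.8] q [-15.  12.  -4. 105.   1.  63. -29.] F [-1.8 -2.   5.1] w 0.014 g 40.0
[-0.36459581  0.49847101  0.27550179]
```

apply_moves(moves=[[0, 0, 0, 0, 0, 0.02, 0], [0, 0, 0, 0, 0, 0.04, 0]])

```text
time_s: 45.1
tool_pos: [0.5317, 0.1574, 0.108]
tool_rot: [180.0, 0.0, 77.4]
force: [-3.1, -0.9, 5.4]
grip_width: 0.0138
grasp_force: 40.0
```

```bash
python3 - <<'E'
from h import *
print(st()['wrist_torque'])
E
```

```text
t 45.1 tcp [0.5317 0.1574 0.108 ] [180.    0.   77.4] q [-16.  12.  -4. 105.   1.  63. -33.] F [-3.1 -0.9  5.4] w 0.0138 g 40.0
[-0.42484905  0.69312873 -0.15065237]
```

apply_moves(moves=[[0, 0, 0, 0, 0, 0.03, 0], [0, 0, 0, 0, 0, 0.06, 0], [0, 0, 0, 0, 0, 0.08, 0], [0, 0, 0, 0, 0, 0.08, 0]])

```text
time_s: 45.5
tool_pos: [0.5317, 0.1573, 0.108]
tool_rot: [179.9, 0.0, 70.5]
force: [-2.8, -1.1, 4.6]
grip_width: 0.0136
grasp_force: 40.0
```

```bash
python3 - <<'E'
from h import *
print(st()['wrist_torque'])
E
```

```text
t 45.5 tcp [0.5317 0.1573 0.108 ] [179.9   0.   70.5] q [-16.  12.  -3. 105.   1.  63. -39.] F [-2.8 -1.1  4.6] w 0.0136 g 40.0
[-0.48834324  0.64128199 -0.07941757]
```

apply_moves(moves=[[0, 0, 0, 0, 0, 0, 0.6], [0, 0, 0, 0, 0, 0, 0.6], [0, 0, 0, 0, 0, 0, 0.6], [0, 0, 0, 0, 0, 0, 0.6], [0, 0, -0.1, 0, 0, 0, 0.6], [0, 0, -0.3, 0, 0, 0, 0.6], [0, 0, -0.55, 0, 0, 0, 0.6], [0, 0, -0.8, 0, 0, 0, 0.6], [0, 0, -0.8, 0, 0, 0, 0.6], [0, 0, -0.8, 0, 0, 0, 0.6]])

```text
time_s: 46.5
tool_pos: [0.5325, 0.158, 0.2692]
tool_rot: [179.8, -0.1, 70.7]
force: [-0.4, -0.3, -1.1]
grip_width: 0.052
grasp_force: 0.0
```

```bash
python3 - <<'E'
from h import *
knob(); c=cal('wrist')
print([(np.round(b['location']).tolist(),round(b['conf'],2)) for b in boxes_of('wrist','lid')],proj(c,hz(0,.088)))
for t in ('top','scene'):
    shot(t); print(t); nut(t)
    for n in ('cup','radio_box','black_sleeve'): print(n,[(np.round(b['location']).tolist(),round(b['conf'],2)) for b in boxes_of(t,n)])
E
```

```text
t 46.5 tcp [0.5325 0.158  0.2692] [ 1.798e+02 -1.000e-01  7.070e+01] q [-16.   6.  -3.  93.   0.  81. -39.] F [-0.4 -0.3 -1.1] w 0.052 g 0.0
[316. 186.] 0.56 1305 rect 533.8 160.5 34.1 47.5 long az 95.9
[([318.0, 180.0], 0.9), ([502.0, 6.0], 0.72), ([315.0, 186.0], 0.28)] [315.82857897 181.70063056]
top
cup [([369.0, 198.0], 0.94), ([328.0, 268.0], 0.7)]
radio_box [([381.0, 248.0], 0.71), ([260.0, 160.0], 0.57)]
black_sleeve [([389.0, 163.0], 0.58)]
scene
cup [([347.0, 195.0], 0.84), ([392.0, 206.0], 0.75), ([382.0, 240.0], 0.55), ([302.0, 244.0], 0.46), ([334.0, 185.0], 0.18)]
radio_box [([257.0, 244.0], 0.52)]
black_sleeve [([335.0, 185.0], 0.58)]
```

```bash
python3 -c "
from cell import env
print(env.sign_off())"
```

```text
the job is handed in; nothing more can be done
None
```

I handed the job in at about 47 s of the 210 s: three strays went into the cup and were tipped with the rest into the large pot, the empty cup is upright on the bench, the lid is shut, and the knob was turned past its first click only. I saw only four nuts in the pot through the open lid, but the cup looked empty and no camera found a nut on the bench.

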